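# Doff the empty bobbin from the cord twister

## Robot

A 6-joint arm with a two-finger parallel gripper is mounted at the origin on the work surface. World frame = base frame: x ahead of the robot, y to its left, z up, the work surface at z = 0. Lengths are in m, angles in degrees, forces in N, time in s.
With the tool pointing down it reaches from about 0.35 to 0.875 m from the base axis. Payload 15.5 kg.
Tool frame: the origin (TCP) lies at the very end of the fingers, on their centre line; the grasp point (between the pads) lies 19 mm behind it; z points along the fingers, y is the direction in which the jaws open and shut (so a half turn about z gives the same grasp; the last joint's range is limited). The gripper opens to 85 mm and grips with 20 to 120 N. Pads are 22 mm wide; open, the fingers measure 114 mm over their backs; the gripper's body (76 mm by 85 mm) begins 54 mm behind the grasp point. The pads swing forward as they close: fully open they stand 13 mm farther back than shut.
Start: joints at [67.237, 28.281, 77.091, -0, 74.628, -5.472], TCP at [0.186, 0.597, 0.2] pointing down, gripper open.
Joint ranges: [-166.48, 166.48], [-47.26, 123.95], [12.59, 153.08], [-70.14, 250.14], [6.76, 159.57], [-176.63, 176.63]. Speed limits (degrees/s): [108.29, 108.29, 147.25, 172.46, 172.46, 172.46].

## Interface

Orientations are given as [roll, pitch, yaw] about the fixed x, y, z axes, in that order (R = Rz(yaw) Ry(pitch) Rx(roll)).
In Python, from station import arm, vision gives the robot as it stands.
- The arm moves only by the shell command python3 -m handwheel 'ROWS' [FORCE]. ROWS is JSON, a list of rows, each a list of 5 numbers: the finger opening in m, from 0 to 0.0854, then the shift along the world's x, y, z in m, then the turn about the world's z in degrees. In form: [[gripper, tx, ty, tz, turn], ...]. A call has 1 to 20 rows; each row shifts and turns the pose as measured when the row begins; what a row does not reach is not made up. A row lasts 1/12 s, in which the tool goes at most 41.7 mm and 7.16 degrees, less where a joint would pass 70% of its speed; a pose out of reach is approached as far as the arm can. A call is refused whole if a number of a shift passes 0.0417 or a number of a turn 7.16, either way. A call with a gripper value outside its range is refused whole. The fingers move at their own pace and stop on an object; FORCE is the grip in N (left out, the last holds). Time passes only in rows, so rows that do not move let the fingers close. It gives the time, the measured TCP pose, the force and the opening at its end, in the units of the state.
- arm.get_state(): the state, without advancing time (a new reading comes with each control period).
- vision.snapshot(name): name is "side" or "top"; returns a dict with "color" (400x640x3 uint8, red, green, blue), "z_map" (400x640 float32, m along the optical axis (not along the pixel's ray), 0 where there is no reading), "fx", "fy", "cx", "cy" (pixels), "rvec" (rotation vector, rad) and "tvec" (3), from world to camera coordinates, as OpenCV has them. Camera axes: x right, y down, z forward; pixel columns grow to the right and rows downward; lengths in m; the calibration is good to about 2 mm. A picture is of the moment at which its call begins.
- arm.sign_off(): hands the job in, once; it reports no verdict.
The state is a dict: "clock": time; "q": joint angles; "qvel": joint speeds; "joint_torque": joint torques, N m; "ee_pos": TCP position; "ee_rot": TCP orientation; "force": force on the tool from outside, world axes, zero at the start; "torque": the same for the moment, N m; "gripper_width": opening from 0.0 (shut) to 1.0 (fully open).
Only numpy, scipy, OpenCV 4.12 (cv2) and the standard library are available. Lean on these libraries where they do the work, as an engineer would, in place of code of your own. Each camera call takes 0.05 s, during which the arm holds its last target.

## Task

The bobbin in the cord twister's pot has run empty: first put the switch lever upright to its centre off position, and only then push the guide arm right aside off the pot and lift the bobbin straight up out of it. Stand the bobbin upright in the round bamboo tray with the other two empties, setting it down rather than dropping it, and at last swing the guide arm back against its stop over the pot, the switch still off. Leave the other empties and everything else on the table where they are.

Things in the scene. Friction and masses are not known exactly. Their poses are not given: they have to be found in the camera images.
- twister: The cord twister: a low painted bench machine, fixed to the table, base 220 (x) x 320 mm (y), deck 60 mm above the table; rounded motor housing on the rear left of the deck, its top 117 mm above the table. Origin at the centre of its underside; x from its front to its rear, y to its left, z up. All its other parts are described along these axes.
- pot_mouth (a point): Centre of the mouth of the twister's bare steel pot, level with the pot's rim, 168 mm above the table. The pot stands out of the deck at the front right: 85 mm across outside, round bore 70 mm, 150 mm deep. Axes as the machine's.
- guide_eye (a point): The upright brass guide tube (22 mm thick, flared to 29 mm at its top) in the middle of the guide arm's round clear cover; this point is on its axis, 35 mm above the pot's rim. The tube's top is 59 mm, the cover (87 mm across) 5 to 10 mm above the rim. Pushing the tube sideways, from either side, swings the arm. Its axes turn with the arm.
- guide_pivot (a point): Pivot of the guide arm, an upright post 110 mm behind the pot's axis (machine +x); the top of its hub is 27 mm above the pot's rim. The guide tube runs round it on a radius of 110 mm. Axes as the machine's.
- guide_arm (a joint): Swing of the guide arm, rad: 0 = at its stop, cover exactly over the pot; grows to 1.7 (other stop) as the tube swings to the machine's left (+y), then to the rear. The tube lies at the pivot + 110 mm x (-cos q, sin q) in machine x, y. Friction of 1 to 2 N at the tube: it stays where it is left. Past 1.2 rad the pot is wholly clear.
- switch_pivot (a point): Pivot of the switch lever, inside the grey switch box (66 mm in x, 104 mm in y, its top 8 mm above this point) at the front left of the deck. Axes as the machine's.
- switch_knob (a point): Centre of the black ball knob (24 mm across) at the end of the switch lever, 80 mm from the pivot; the rod below it is 10 mm thick.
- switch_lever (a joint): Forward-off-reverse lever, rad: 0 = upright = off; positive leans to the machine's left (+y) = forward, to 0.55; negative leans right = reverse, to -0.55. Sprung detents at both ends and a narrow one at the centre: pushed at the knob with 2 to 4 N it snaps over at 0.27 either side, then rests by itself near 0; pushed on past -0.27 it snaps into reverse. Starts in forward.
- bobbin_mid (a point): The empty wooden bobbin in the pot: on its axis, half-way up (72.5 mm above its foot); z along its axis. It stands on the pot's floor, 150 mm below the rim, with 2 mm play all round; its grip ends 5 mm below the rim, so that, with the cover swung away, fingers reach the grip only from straight above, in the 26 mm between it and the pot's wall.
- bobbin: The same bobbin, origin at the centre of its foot: 145 mm tall, 0.08 to 0.15 kg, two flanges 66 mm across (0 to 12 and 81 to 93 mm above the foot), a 30 mm barrel between them, and on top a round grip, 18 mm thick and 52 mm long (93 to 145 mm above the foot).
- tray_floor (a point): Centre of the floor of the round bamboo tray, 6 mm above the table; the flat floor is 240 mm across, its rim 260 mm across and 36 mm above the table. The tray does not move.
- empty_a_mid (a point): One of two more empty bobbins, the same as the one in the pot, standing upright in the tray; on its axis half-way up, 72.5 mm above its foot. The two stand in one half of the tray, the other half is free.
- empty_b_mid (a point): The other of the two empty bobbins in the tray; the same point.
- wax_jar: Bystander: amber glass jar with a metal cap, 66 mm across, 85 mm tall, behind the machine; origin at its foot.
- mallet: Bystander: wooden mallet, 240 mm long, lying at the back between the tray and the machine; origin at its underside.
- awl: Bystander: awl with a wooden handle, 150 mm long, 26 mm thick, lying in front between the tray and the machine; origin at its underside near the middle.
- reed_cup: Bystander: small open woven cup, 100 mm across, 90 mm tall, at the near left; origin at its foot.
- form_block: Bystander: turned wooden forming block, 90 mm across, 120 mm tall, at the near right; origin at its foot.

How it is judged:
By the outcome, as a careful person would: the job done as asked, in the order asked, and still so for the second after the job is handed in, with the robot touching nothing.
It also fails if it takes over 72 s, if anything falls off the work surface, if the arm or the gripper's body presses on something with over 40 N, if the wrist force passes 120 N, or if a joint passes its speed limit or range.

## Working session

There is one attempt and no reset: what is moved stays moved. The work goes in short steps, Python scripts to look and compute and a shell command to move; the robot and the scene stay as the last step left them, time stands still between calls to the robot, and variables do not carry over. Pictures are saved under pics/ and viewed, and the job is handed in when it is done.

```bash
ls; mkdir -p pics; cat > h.py <<'E'
import numpy as np, cv2
from station import arm, vision
def snap(n,tag):
    s=vision.snapshot(n); cv2.imwrite(f'pics/{n}_{tag}.png',cv2.cvtColor(s['color'],cv2.COLOR_RGB2BGR)); return s
def cam(s):
    R=cv2.Rodrigues(np.array(s['rvec'],float))[0]; t=np.array(s['tvec'],float).reshape(3); return R,t
def ray(s,u,v,z):
    R,t=cam(s); d=R.T@np.array([(u-s['cx'])/s['fx'],(v-s['cy'])/s['fy'],1]); c=-R.T@t
    return c+d*(z-c[2])/d[2]
def cloud(s):
    R,t=cam(s); z=s['z_map'].astype(float); v,u=np.mgrid[:z.shape[0],:z.shape[1]]
    p=np.stack([(u-s['cx'])/s['fx']*z,(v-s['cy'])/s['fy']*z,z],-1)
    w=(p-t)@R; w[z<=0]=np.nan; return w
def proj(s,p):
    R,t=cam(s); q=R@np.array(p)+t; return s['fx']*q[0]/q[2]+s['cx'],s['fy']*q[1]/q[2]+s['cy']
E
python3 - <<'E'
from h import *
for n in('top','side'):
    s=snap(n,'0'); R,t=cam(s); print(n,s['fx'],s['cx'],s['cy'],-R.T@t,R.tolist())
    np.save(f'/tmp/{n}0.npy',s,allow_pickle=True)
print(arm.get_state())
E
```

```text
pics
top 503.6670588411107 320.7769502613841 198.50789717845615 [0.35069407 0.05212538 1.7334628 ] [[0.004145219232735586, -0.9999871091076245, 0.0029323669770154534], [-0.9936557692768992, -0.0044485067735947625, -0.11237625625646305], [0.11238785228059803, -0.0024479391456113386, -0.9936614002031546]]
side 447.84384708767556 319.5990582773795 192.8833598397849 [ 0.22146459 -0.64195395  1.06187368] [[0.9135271621995298, -0.40668523967030007, 0.008674085426400802], [-0.30970737927160835, -0.7091965346345944, -0.6333416254179056], [0.26372232205178625, 0.5758883495058682, -0.7738237174932162]]
{'clock': 0.1, 'q': array([ 6.72365900e+01,  2.83108060e+01,  7.71243371e+01, -8.03321023e-04,
        7.46298652e+01, -5.47207235e+00]), 'qvel': array([ 0.02712956, -0.09901517, -0.19474424, -0.02055798, -0.06142499,
       -0.0143823 ]), 'joint_torque': array([ 2.02003648e-03, -8.83582020e+01, -3.84562039e+01, -1.85007525e-04,
        5.02514435e-03, -3.69424811e-06]), 'ee_pos': array([0.18562851, 0.59640488, 0.19946106]), 'ee_rot': array([-1.79935214e+02, -5.42840274e-03,  1.62708873e+02]), 'force': array([ 1.20450098,  0.16487959, -0.39629803]), 'torque': array([ 0.01979578,  0.0047236 , -0.01749095]), 'gripper_width': 1.0001999181511922}
```

View pics/top_0.png

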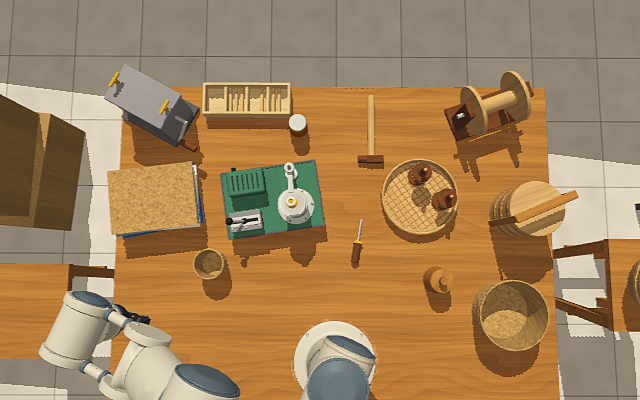

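View pics/side_0.png

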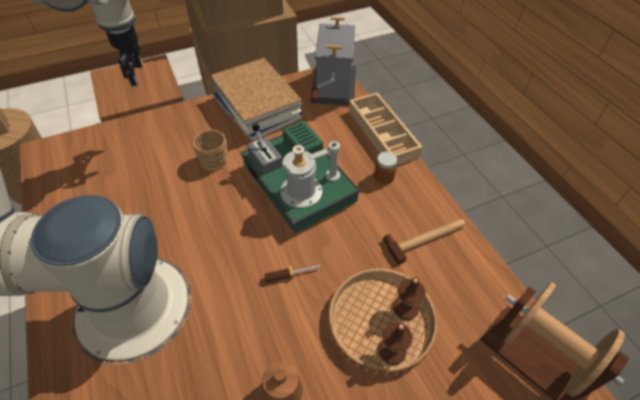

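The top view shows the machine at about (272,198), the pot and brass tube near (293,203), and the switch box near (244,220). The tray is at (420,198), with the empties at its right and rear. I'll zoom in on the machine.

```bash
python3 - <<'E'
from h import *
a=cv2.imread('pics/top_0.png')[150:250,210:335]; b=cv2.imread('pics/side_0.png')[115:235,235:365]
cv2.imwrite('pics/z0.png',np.vstack([cv2.resize(a,(480,384)) ,cv2.resize(b,(480,443))])[:600] if 0 else np.hstack([cv2.resize(a,None,fx=3.1,fy=3.1,interpolation=2)[:310],cv2.resize(b,None,fx=3.1,fy=3.1,interpolation=2)[:310]]))
for n,bx in(('top',(215,150,330,245)),('side',(235,110,365,235))):
    s=np.load(f'/tmp/{n}0.npy',allow_pickle=True).item(); w=cloud(s); c=s['color'].astype(int)
    hsv=cv2.cvtColor(s['color'],cv2.COLOR_RGB2HSV)
    m=np.zeros(c.shape[:2],bool); m[bx[1]:bx[3],bx[0]:bx[2]]=1
    z=w[...,2]
    def rep(k,mm):
        if mm.sum()>2: v,u=np.where(mm); print(n,k,mm.sum(),'px',u.mean().round(1),v.mean().round(1),np.nanmean(w[mm],0).round(4), 'zr',np.nanmin(z[mm]).round(3),np.nanmax(z[mm]).round(3))
    rep('brass',m&(hsv[...,0]>12)&(hsv[...,0]<30)&(hsv[...,1]>110)&(z>.15))
    rep('black',m&(hsv[...,2]<60)&(z>.1))
    g=m&(hsv[...,0]>60)&(hsv[...,0]<95)&(hsv[...,1]>90)&(abs(z-.06)<.006)
    rep('deck',g)
    P=w[m&(abs(z-.06)<.006)][:,:2].astype(np.float32); r=cv2.minAreaRect(P); print('rect',r, cv2.boxPoints(r).round(3).tolist())
    rep('high',m&(z>.2))
    rep('z160-172',m&(abs(z-.168)<.006))
    rep('hub',m&(abs(z-.195)<.006))
    print(np.histogram(z[m],bins=np.arange(0,.26,.01)))
E
```

```text
top brass 49 px 287.9 204.2 [0.5067 0.1495 0.1948] zr 0.164 0.228
top black 129 px 241.0 205.4 [0.5096 0.3032 0.1277] zr 0.1 0.177
top deck 2489 px 276.0 198.2 [0.5407 0.1975 0.0601] zr 0.054 0.066
rect ((0.5383940935134888, 0.2128022462129593), (0.22723741829395294, 0.32676005363464355), 8.730616569519043) [[0.4009999930858612, 0.3569999933242798], [0.45100000500679016, 0.03400000184774399], [0.675000011920929, 0.0689999982714653], [0.6259999871253967, 0.3919999897480011]]
top high 71 px 290.3 200.7 [0.5141 0.1403 0.2255] zr 0.217 0.234
top z160-172 153 px 279.3 206.6 [0.5015 0.1773 0.1697] zr 0.162 0.174
top hub 60 px 288.8 167.4 [0.6215 0.1477 0.1926] zr 0.189 0.199
(array([2090,   47,    5,    8,   28, 1632, 2186,  194,   49,  299,  388,
        682,  213,   10,    4,    4,   73,  402,  282,   49,    0,    6,
         53,   12,    0]), array([0.  , 0.01, 0.02, 0.03, 0.04, 0.05, 0.06, 0.07, 0.08, 0.09, 0.1 ,
       0.11, 0.12, 0.13, 0.14, 0.15, 0.16, 0.17, 0.18, 0.19, 0.2 , 0.21,
       0.22, 0.23, 0.24, 0.25]))
side brass 92 px 298.8 160.1 [0.513  0.1306 0.1923] zr 0.178 0.222
si
[... 267 characters left out ...]
899999856948853], [0.6179999709129333, -0.05000000074505806], [0.8320000171661377, 0.3779999911785126], [0.45500001311302185, 0.5669999718666077]]
side high 120 px 298.0 151.2 [0.514  0.1368 0.2199] zr 0.2 0.231
side z160-172 177 px 294.2 160.9 [0.5079 0.1581 0.1678] zr 0.162 0.174
side hub 94 px 324.3 148.8 [0.5934 0.1421 0.1925] zr 0.189 0.201
(array([3379,  320,  395,  364,  286, 1681, 1842,  440,  266,  624,  441,
        729,  147,  101,  100,   91,  151,  502,  232,   70,   22,   20,
         77,    1,    0]), array([0.  , 0.01, 0.02, 0.03, 0.04, 0.05, 0.06, 0.07, 0.08, 0.09, 0.1 ,
       0.11, 0.12, 0.13, 0.14, 0.15, 0.16, 0.17, 0.18, 0.19, 0.2 , 0.21,
       0.22, 0.23, 0.24, 0.25]))
```

View pics/z0.png

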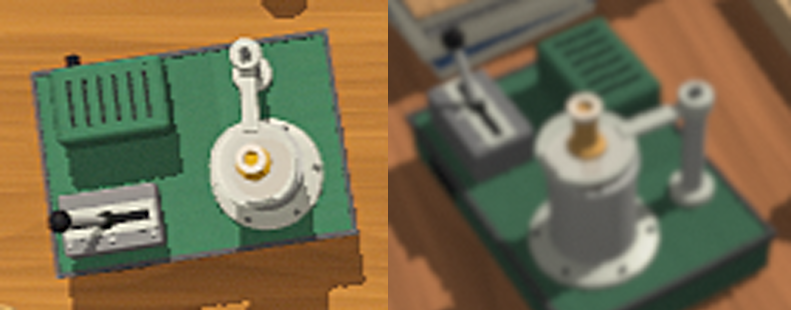

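```bash
cat >> h.py <<'E'
def tri(s1,a,s2,b):
    A=[];B=[]
    for s,(u,v) in((s1,a),(s2,b)):
        R,t=cam(s); d=R.T@np.array([(u-s['cx'])/s['fx'],(v-s['cy'])/s['fy'],1]); d/=np.linalg.norm(d); c=-R.T@t
        M=np.eye(3)-np.outer(d,d); A.append(M);B.append(M@c)
    p=np.linalg.solve(A[0]+A[1],B[0]+B[1]); return p,[np.linalg.norm(M@p-b) for M,b in zip(A,B)]
E
python3 - <<'E'
from h import *
T=np.load('/tmp/top0.npy',allow_pickle=True).item();S=np.load('/tmp/side0.npy',allow_pickle=True).item()
print('tubetop',ray(T,291.3,201.3,.227), tri(T,(291.3,201.3),S,(235+196/3.1,115+105/3.1)), ray(S,235+196/3.1,115+105/3.1,.227))
print('hub',ray(T,288.9,166.5,.195),tri(T,(288.9,166.5),S,(235+308/3.1,115+90/3.1)))
print('knob',tri(T,(229.7,221.3),S,(256,127.6)))
# deck corners by colour in top view
pts=[(38,74),(326,32),(354,232),(60,275)]
for p in pts: print('deck corner',ray(T,210+p[0]/3.1,150+p[1]/3.1,.06).round(3))
wt=cloud(T);z=wt[...,2]
m=np.zeros(z.shape,bool); m[150:245,370:470]=1
hsv=cv2.cvtColor(T['color'],cv2.COLOR_RGB2HSV)
dk=(m&(z>.135)&(z<.165)).astype(np.uint8)
n,l,st,ce=cv2.connectedComponentsWithStats(dk)
for i in range(1,n):
  if st[i,4]>3: print('grip top',st[i,4],ce[i],ray(T,*ce[i],.151).round(3),np.nanmean(wt[l==i],0).round(3))
r=(m&(abs(z-.036)<.008)).astype(np.uint8)
P=wt[r>0]; print(len(P)); e=cv2.fitEllipse(P[:,:2].astype(np.float32)); print(e)
c=max(cv2.findContours((m&(z>.015)).astype(np.uint8),0,1)[0],key=len); print(cv2.minEnclosingCircle(np.array([ray(T,*p[0],.036)[:2] for p in c],np.float32)))
a=cv2.imread('pics/top_0.png')[150:245,370:470]; b=cv2.imread('pics/side_0.png')[260:380,320:445]
cv2.imwrite('pics/z1.png',np.hstack([cv2.resize(a,None,fx=3.1,fy=3.1,interpolation=2)[:290],cv2.resize(b,None,fx=3.1,fy=3.1,interpolation=2)[:290]]))
E
```

```text
tubetop [0.51223414 0.13703535 0.227     ] (array([0.51337633, 0.1365917 , 0.22857022]), [np.float64(0.0013525601795731034), np.float64(0.001352560179573097)]) [0.51526855 0.13780736 0.227     ]
hub [0.62397674 0.14742889 0.195     ] (array([0.62492479, 0.14736442, 0.19298403]), [np.float64(0.0006128058746497344), np.float64(0.0006128058746498365)])
knob (array([0.45698442, 0.33252006, 0.15940226]), [np.float64(0.0012945775988534255), np.float64(0.001294577598853414)])
deck corner [0.622 0.379 0.06 ]
deck corner [0.669 0.067 0.06 ]
deck corner [0.452 0.036 0.06 ]
deck corner [0.405 0.35  0.06 ]
grip top 30 [424.3        169.26666667] [ 0.625 -0.281  0.151] [ 0.625 -0.282  0.148]
grip top 28 [450.60714286 195.82142857] [ 0.54  -0.363  0.151] [ 0.54  -0.363  0.151]
635
((0.559843122959137, -0.2807387411594391), (0.2458404153585434, 0.289206862449646), 139.36099243164062)
((0.5540966987609863, -0.28594860434532166), 0.13253961503505707)
```

View pics/z1.png

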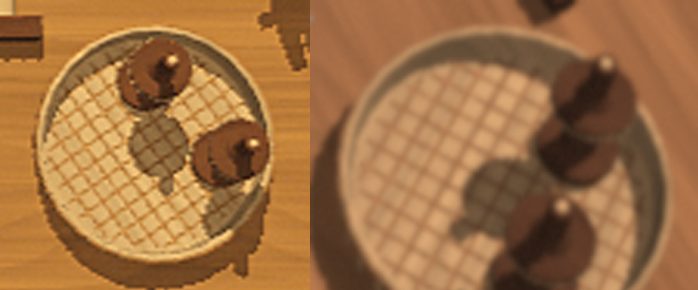

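Rim rays put the tray centre at about (0.554,-0.285). The empties' grip tops are at (0.625,-0.281) and (0.540,-0.363). The knob triangulates to (0.457,0.333,0.159), which fits the forward lean (0.091 + 0.080·cos 0.55). I'll straddle the knob with the jaws along machine y, so the lever can't overshoot.

```bash
python3 -m handwheel '[[0.044,0.022,-0.022,0.005,6.45],[0.044,0.022,-0.022,0.005,6.45],[0.044,0.022,-0.022,0.005,6.45],[0.044,0.022,-0.022,0.005,6.45],[0.044,0.022,-0.022,0,0],[0.044,0.022,-0.022,0,0],[0.044,0.022,-0.022,0,0],[0.044,0.022,-0.022,0,0],[0.044,0.022,-0.022,0,0],[0.044,0.022,-0.022,0,0],[0.044,0.022,-0.022,0,0],[0.044,0,0,0,0]]' 40
```

```text
clock: 1.1
ee_pos: [0.4336, 0.3414, 0.2167]
ee_rot: [-179.7, -0.2, -170.0]
force: [-0.3, 0.0, -0.3]
gripper_width: 0.514
```

```bash
python3 -m handwheel '[[0.044,0.012,-0.004,0,-1.5],[0.044,0.011,-0.004,0,0],[0.044,0,0,0,0]]'; python3 - <<'E'
from h import *
s=snap('side','1');t=snap('top','1')
a=cv2.imread('pics/top_1.png')[150:250,190:315]; b=cv2.imread('pics/side_1.png')[75:195,205:335]
cv2.imwrite('pics/z2.png',np.hstack([cv2.resize(a,None,fx=3.1,fy=3.1,interpolation=2)[:310],cv2.resize(b,None,fx=3.1,fy=3.1,interpolation=2)[:310]]))
st=arm.get_state(); print(st['ee_pos'],st['ee_rot'])
E
```

```text
clock: 1.35
ee_pos: [0.4583, 0.3312, 0.2161]
ee_rot: [-179.6, -0.3, -171.7]
force: [-0.6, -0.1, 0.4]
gripper_width: 0.516
[0.45661758 0.3318261  0.21604141] [-179.64519985   -0.37069728 -171.64476907]
```

View pics/z2.png

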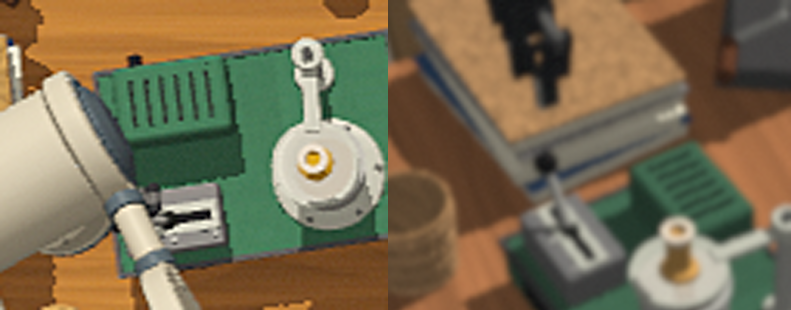

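The fingers, at about (256,107) in the side view, are directly above the knob at (256,127). I'll lower while watching the force.

```bash
python3 -m handwheel '[[0.044,0,0,-0.022,0],[0.044,0,0,-0.02,0],[0.044,0,0,-0.015,0],[0.044,0,0,-0.01,0],[0.044,0,0,0,0]]'; python3 - <<'E'
from h import *
s=snap('side','2')
b=cv2.imread('pics/side_2.png')[75:195,205:335]
cv2.imwrite('pics/z3.png',cv2.resize(b,None,fx=4,fy=4,interpolation=2))
st=arm.get_state(); print(st['ee_pos'],st['force'])
E
```

```text
clock: 1.87
ee_pos: [0.4532, 0.3348, 0.1474]
ee_rot: [-179.7, -0.3, -171.3]
force: [-0.5, -0.8, 0.4]
gripper_width: 0.516
[0.45343932 0.33504014 0.14831065] [-0.48571792  0.83157767  0.1184854 ]
```

View pics/z3.png

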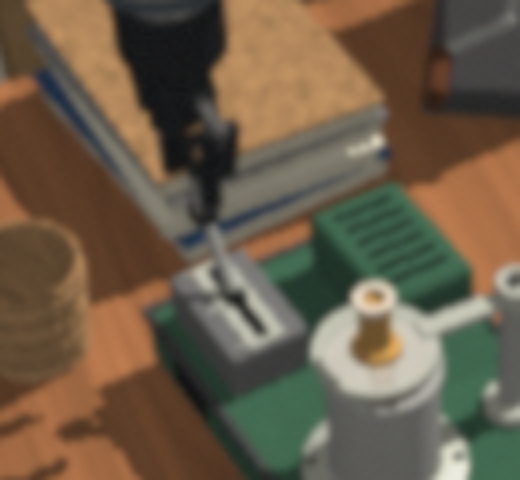

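The knob sits between the fingers, with no force. I'll move along machine −y in small steps.

```bash
python3 -m handwheel '[[0.044,0.0018,-0.008,0,0],[0.044,0.0018,-0.008,0,0],[0.044,0.0018,-0.008,0,0],[0.044,0.0018,-0.008,0,0],[0.044,0,0,0,0],[0.044,0,0,0,0]]'; python3 - <<'E'
from h import *
s=snap('side','3')
b=cv2.imread('pics/side_3.png')[75:195,205:335]
cv2.imwrite('pics/z4.png',cv2.resize(b,None,fx=4,fy=4,interpolation=2))
st=arm.get_state(); print(st['ee_pos'],st['force'])
E
```

```text
clock: 2.42
ee_pos: [0.4618, 0.3006, 0.1518]
ee_rot: [-179.8, -0.0, -171.2]
force: [0.2, 0.2, -0.4]
gripper_width: 0.514
[0.46184109 0.30068333 0.15183992] [0.78116798 0.64669547 0.17980267]
```

View pics/z4.png

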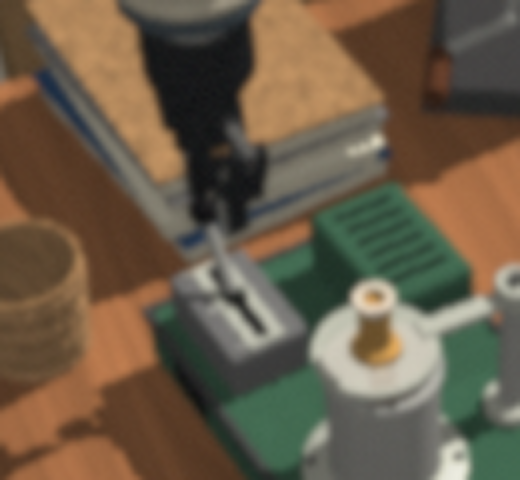

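```bash
python3 - <<'E'
from h import *
o=[]
for k in('2','3'):
    b=cv2.imread(f'pics/side_{k}.png')[95:155,235:285]; o.append(cv2.resize(b,None,fx=7.5,fy=7.5,interpolation=2))
cv2.imwrite('pics/z5.png',np.hstack(o))
S=np.load('/tmp/side0.npy',allow_pickle=True).item()
print('knob0',proj(S,[.457,.3325,.1594]),'tcp2',proj(S,[.4534,.335,.148]),'tcp3',proj(S,[.4618,.3007,.152]),'knob up',proj(S,[.463,.291,.171]),'pivot',proj(S,[.463,.291,.099]))
E
```

```text
knob0 (np.float64(255.5707757270028), np.float64(127.67041824830932)) tcp2 (np.float64(254.5367770430952), np.float64(130.33468353566607)) tcp3 (np.float64(260.91442566675676), np.float64(135.90870809349153)) knob up (np.float64(261.8129051938927), np.float64(133.10895858306822)) pivot (np.float64(263.99695160379775), np.float64(150.75461934919053))
```

View pics/z5.png

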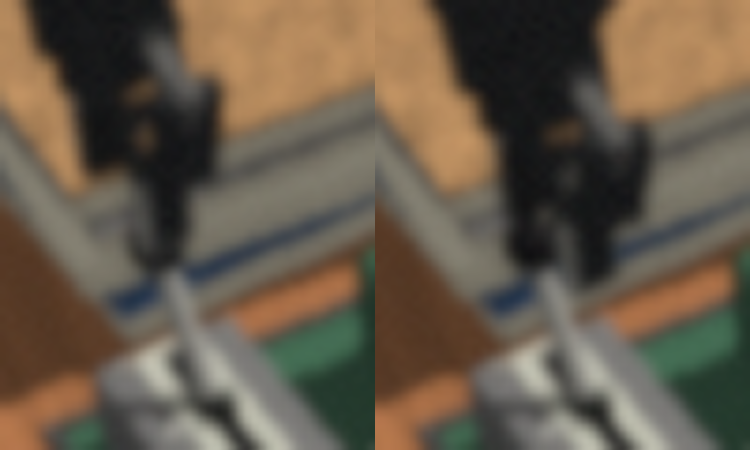

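```bash
python3 - <<'E'
from h import *
st=arm.get_state(); print(st['ee_pos'],st['ee_rot'],st['force'])
s=snap('side','3b'); w=cloud(s)
for v in range(108,140,2):
    print(v,' '.join('%3d/%3d/%3d'%tuple((w[v,u]*1000).round()) if np.isfinite(w[v,u,0]) else '    -      ' for u in range(248,276,3)))
E
```

```text
[0.46184109 0.30068333 0.15183992] [-1.79821637e+02 -3.44292699e-02 -1.71156595e+02] [0.78116798 0.64669547 0.17980267]
108 443/334/237 450/324/243 448/281/276 454/274/280 459/261/288 466/257/289 480/281/266 545/473/ 97 554/471/ 95 564/469/ 94
110 443/335/230 449/326/234 446/279/272 454/277/271 460/268/276 464/253/286 471/249/287 477/243/289 551/463/ 94 563/468/ 86
112 474/479/ 99 449/326/227 446/282/262 455/284/258 511/467/ 95 461/244/287 467/238/289 475/236/289 553/472/ 77 563/469/ 76
114 472/471/ 97 446/321/225 446/283/254 452/274/260 461/277/254     -       466/237/284 475/240/279 552/469/ 71 560/463/ 73
116 469/464/ 96 446/322/216 455/324/212 451/274/253 458/269/255 458/238/279 466/236/279 475/239/272 549/461/ 71 563/473/ 56
118 467/459/ 92 446/324/208 455/325/203 452/279/242 507/460/ 77 458/238/272 467/243/266 475/244/262 549/465/ 59 562/474/ 46
120 466/459/ 83 446/328/197 453/323/198 462/325/193 457/269/241 458/241/263 467/244/258 476/247/252 548/464/ 50 560/468/ 43
122 464/456/ 78 474/457/ 74 453/324/190 462/327/185 455/265/237 458/246/252 469/253/242 477/253/239 548/464/ 42 
[... 303 characters left out ...]
/323/165 454/268/213 462/267/211 471/268/207 534/459/ 24 546/467/ 13 558/472/  4
130 460/452/ 48 471/458/ 39 449/324/160 459/327/154 454/270/204 461/266/205 471/269/199 534/463/ 11 545/464/  6 555/464/  3
132 461/461/ 31 470/458/ 30 480/456/ 28 458/324/149 453/273/194 460/267/197 471/274/187 533/463/  3 543/461/  1 553/457/  0
134 462/473/ 11 468/456/ 23 478/454/ 21 456/321/144 499/457/ 11 510/460/  4 522/463/ -3 531/457/  0 539/449/  3 550/450/ -2
136 462/477/ -1 465/444/ 26 477/453/ 14 455/319/139 463/317/137 508/455/  0 518/452/ -1 528/449/ -2 538/449/ -6 545/437/  2
138 459/468/ -2 467/457/  5 476/454/  4 487/456/ -2 460/309/136 478/340/103 487/342/ 98 523/436/  2 516/375/ 57 524/369/ 60
```

```bash
python3 - <<'E'
from h import *
S=np.load('/tmp/side0.npy',allow_pickle=True).item(); w=cloud(S)
print('tcp0 proj',proj(S,[.186,.597,.2]))
b=cv2.imread('pics/side_0.png')[20:100,90:160]; cv2.imwrite('pics/z6.png',cv2.resize(b,None,fx=7,fy=7,interpolation=2))
for v in range(50,90,3):
    print(v,' '.join('%3d/%3d/%3d'%tuple((w[v,u]*1000).round()) if np.isfinite(w[v,u,0]) else '    -      ' for u in range(112,150,4)))
E
```

```text
tcp0 proj (np.float64(141.99531007323998), np.float64(87.7665180557687))
50  41/2298/-647  66/2264/-633 167/564/356 177/557/358 186/569/348 196/580/339 206/612/317 210/2302/-693 235/2293/-693 260/2329/-721
53  34/2291/-664  57/2297/-673 164/569/345 174/559/348 184/561/344 194/572/335 203/628/298 203/2301/-713 228/2314/-728 254/2309/-732
56  26/2300/-690  50/2299/-696 161/576/332 172/546/347 181/561/335 191/569/328 200/644/280 197/2281/-723 222/2289/-735 247/2285/-739
59  19/2297/-709  43/2293/-713 160/534/348 169/538/343 178/561/326 188/566/320 197/640/272 208/641/269 218/1315/-152 234/1311/-155
62  11/2310/-739  36/2293/-735 157/539/336 167/532/338 176/536/332 186/560/315 194/640/263 205/643/258 213/1295/-155 230/1284/-152
65   6/2274/-738  93/1321/-155 154/533/331 164/534/328 174/530/328 183/555/309 191/642/251 202/634/253 209/1271/-154 226/1266/-156
68  74/1296/-149  90/1289/-149 106/1291/-155 161/527/323 171/530/319 180/548/304 172/1248/-146 189/1256/-155 205/1246/-153 222/1236/-151
71  70/1279/-153  87/1268/-151 103/1266/-154 158/542/305 136/1245/-149 178/547/296 168/1239/-154 1
[... 176 characters left out ...]
3
77  64/1233/-153  79/1238/-160  96/1222/-155 152/532/293 163/528/293 173/522/294 161/1199/-157 177/1182/-151 193/1173/-150 209/1171/-153
80  61/1209/-152  76/1211/-157  93/1196/-152 109/1193/-155 125/1178/-149 169/540/272 179/549/264 173/1164/-154 189/1160/-156 205/1153/-155
83  58/1192/-155  74/1180/-151  90/1173/-151 106/1168/-152 122/1158/-150 166/550/256 176/546/256 169/1143/-154 185/1129/-149 201/1134/-157
86  55/1169/-153  71/1161/-153  87/1151/-151 102/1159/-161 119/1137/-150 163/554/244 150/1131/-156 166/1111/-147 182/1104/-146 197/1113/-157
89  53/1141/-149  68/1140/-153  84/1124/-147  99/1128/-154 115/1127/-158 131/1108/-150 146/1113/-158 162/1099/-153 178/1094/-154 194/1086/-153
```

View pics/z6.png

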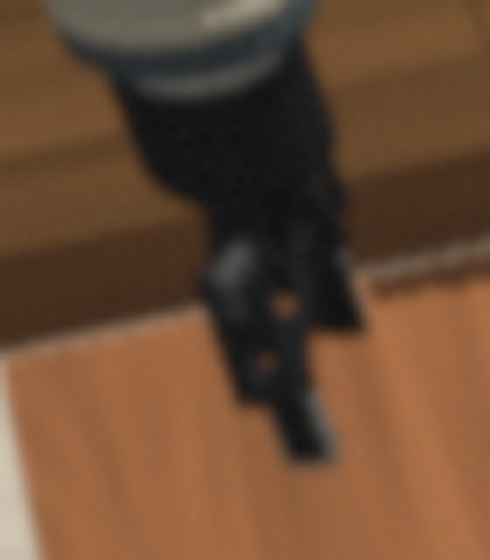

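The depth shows the fingertips about 33 mm higher than the TCP reading at this opening: tip z is about 0.185, and the knob at z 0.17 hasn't moved. The fingers simply passed over it. I'll go back and lower further.

```bash
python3 -m handwheel '[[0.044,-0.002,0.012,0,0],[0.044,-0.002,0.011,0,0],[0.044,-0.001,0.011,0,0],[0.044,0,0,-0.012,0],[0.044,0,0,-0.012,0],[0.044,0,0,-0.006,0],[0.044,0,0,0,0]]'; python3 - <<'E'
from h import *
s=snap('side','4');w=cloud(s)
b=cv2.imread('pics/side_4.png')[85:165,225:295]; cv2.imwrite('pics/z7.png',cv2.resize(b,None,fx=7,fy=7,interpolation=2))
st=arm.get_state(); print(st['ee_pos'],st['force'])
for v in range(118,146,2):
    print(v,' '.join('%3d/%3d/%3d'%tuple((w[v,u]*1000).round()) if np.isfinite(w[v,u,0]) else '    -      ' for u in range(246,272,3)))
E
```

```text
clock: 3.1
ee_pos: [0.4559, 0.3437, 0.1212]
ee_rot: [-179.9, 0.1, -171.0]
force: [2.6, -4.8, -0.3]
gripper_width: 0.513
[0.45600154 0.34347927 0.12157356] [-0.2793455  -2.49733332 -2.12329633]
118 440/363/179 450/368/171 446/314/216 450/296/228 455/280/240 464/285/232 475/292/223 530/459/ 70 542/464/ 62
120 440/367/168 449/367/164 447/321/202 450/297/221 455/285/228 465/288/223 473/287/221 531/465/ 56 542/467/ 50
122 459/460/ 77 448/367/156 477/454/ 75 449/297/213 455/286/220 466/297/207 474/294/207 531/466/ 46 542/469/ 40
124 457/458/ 70 466/455/ 70 476/452/ 68 448/297/206 456/292/207 465/295/202 520/468/ 39 530/465/ 38 541/469/ 31
126 460/474/ 48 464/448/ 68 448/335/167 452/317/180 460/314/180 508/465/ 37 519/468/ 31 529/466/ 29 540/466/ 25
128 456/463/ 49 463/449/ 58 446/332/163 452/317/173 458/309/177 507/463/ 30 519/468/ 22 528/463/ 22 537/460/ 22
130 454/455/ 48 465/460/ 40 474/458/ 38 450/315/167 458/311/168 505/458/ 26 515/456/ 24 525/457/ 20 539/469/  5
132 454/460/ 35 464/460/ 30 473/457/ 30 450/316/159 461/326/146 502/450/ 25 514/457/ 15 525/461/  7 536/460/  4
134 453/460/ 26 462/458/ 24 471/451/ 27 479/444/ 30 459/321/144 503/457/  9 514/460/  3 525/460/ -1 533/451/  4
136 455/478/  0 464/469/  4 468/442/ 27 481/456/  9 457/315/141 502/458/  0 513/458/ -4 521/451/ -2 530/443/  2
138 453/471/ -2 462/467/ -2 468/449/ 11 479/453/  3 456/315/133 465/316/129 481/343/ 99 517/439/  1 527/438/ -2
140 449/461/ -1 458/456/  0 469/457/ -5 477/446/  1 460/336/104 463/312/125 478/334/ 99 488/334/ 96 505/363/ 64
142 447/453/ -2 456/450/ -4 443/344/ 96 451/339/ 98 458/330/102 461/305/124 476/327/ 98 483/318/104 504/359/ 59
144 444/443/ -2 430/334/101 439/331/100 447/326/103 454/318/106 460/305/116 472/318/100 481/315/ 98 490/313/ 97
```

View pics/z7.png

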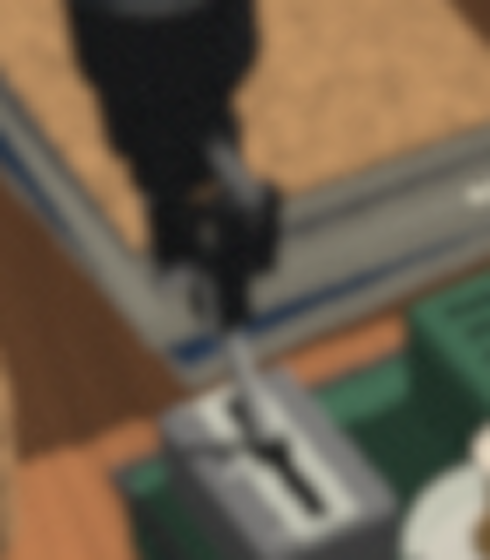

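The fingers now bracket the knob, and the −y finger is touching it lightly. I'll push toward the centre.

```bash
python3 -m handwheel '[[0.044,0.001,-0.008,0,0],[0.044,0.001,-0.008,0,0],[0.044,0.001,-0.008,0,0],[0.044,0.001,-0.008,0,0],[0.044,0.001,-0.008,0,0],[0.044,0,0,0,0]]'; python3 - <<'E'
from h import *
s=snap('side','5')
b=cv2.imread('pics/side_5.png')[85:165,225:295]; cv2.imwrite('pics/z8.png',cv2.resize(b,None,fx=7,fy=7,interpolation=2))
st=arm.get_state(); print(st['ee_pos'],st['force'])
E
```

```text
clock: 3.65
ee_pos: [0.4638, 0.3055, 0.1267]
ee_rot: [179.5, 0.6, -171.0]
force: [0.1, 0.0, -0.1]
gripper_width: 0.516
[0.46382913 0.30584067 0.12667817] [1.23232007 1.22462898 1.24365367]
```

View pics/z8.png

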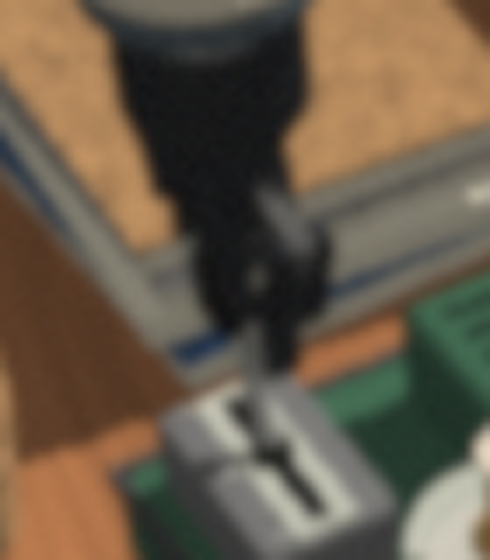

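```bash
python3 -m handwheel '[[0.044,0,-0.006,0,0],[0.044,0,-0.006,0,0],[0.044,0,-0.001,0,0],[0.044,0,0,0,0]]'; python3 -m handwheel '[[0.044,0,0,0.025,0],[0.044,0,0,0.035,0],[0.044,0,0,0.035,0],[0.044,0,0,0,0],[0.044,0,0,0,0]]'; python3 - <<'E'
from h import *
s=snap('side','6')
b=cv2.imread('pics/side_6.png')[85:165,225:295]; cv2.imwrite('pics/z9.png',cv2.resize(b,None,fx=7,fy=7,interpolation=2))
E
```

```text
clock: 4.03
ee_pos: [0.464, 0.2906, 0.1271]
ee_rot: [179.5, 0.6, -171.1]
force: [0.2, 0.1, 0.7]
gripper_width: 0.515
clock: 4.45
ee_pos: [0.4619, 0.2892, 0.2243]
ee_rot: [179.7, 0.3, -171.1]
force: [0.2, -0.0, -0.8]
gripper_width: 0.516
```

View pics/z9.png

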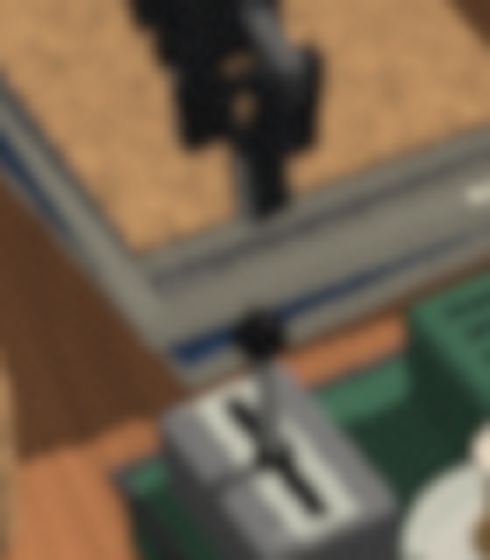

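The lever is upright: the knob is at pixel (262.4,132.6), and the upright prediction was (261.8,133.1). Next I'll straddle the guide tube, with the jaws tangential to its arc.

```bash
python3 -m handwheel '[[0.05,0.010,-0.030,0.003,0],[0.05,0.010,-0.030,0.003,0],[0.05,0.010,-0.030,0.002,0],[0.05,0.010,-0.030,0,0],[0.05,0.010,-0.030,0,0],[0.05,0,0,0,0],[0.05,0,0,0,0]]'
```

```text
clock: 5.08
ee_pos: [0.511, 0.1335, 0.2272]
ee_rot: [179.7, -0.1, -170.9]
force: [-0.4, 0.2, -0.5]
gripper_width: 0.587
```

```bash
python3 -m handwheel '[[0.05,0.001,0.002,-0.015,0],[0.05,0.001,0.001,-0.015,0],[0.05,0,0,-0.015,0],[0.05,0,0,-0.008,0],[0.05,0,0,0,0]]'; python3 - <<'E'
from h import *
s=snap('side','7')
b=cv2.imread('pics/side_7.png')[90:210,250:360]; cv2.imwrite('pics/z10.png',cv2.resize(b,None,fx=5,fy=5,interpolation=2))
E
```

```text
clock: 5.5
ee_pos: [0.5114, 0.1383, 0.1697]
ee_rot: [179.7, -0.2, -170.9]
force: [-1.0, 0.2, -0.0]
gripper_width: 0.586
```

View pics/z10.png

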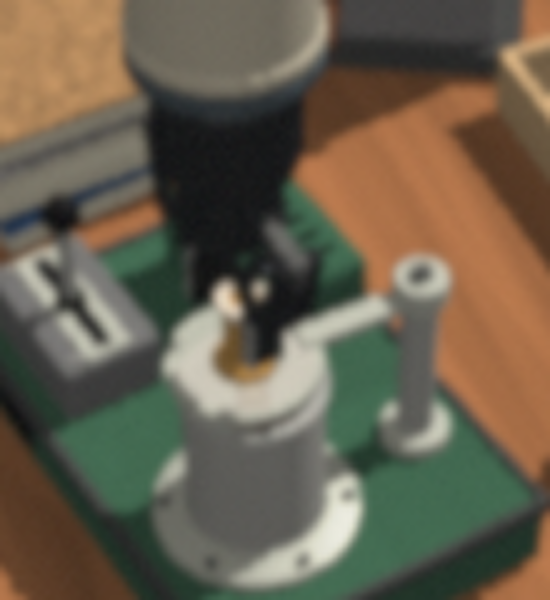

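```bash
python3 - <<'E'
import numpy as np
c=np.array([.624,.1475]);th=np.radians(184.7-5*np.arange(17)); p=c+.1115*np.c_[np.cos(th),np.sin(th)]
print(p.round(4)[:9],p[16]); print(np.diff(p,axis=0).round(4))
E
```

```text
[[0.5129 0.1384]
 [0.5125 0.1481]
 [0.513  0.1578]
 [0.5143 0.1674]
 [0.5165 0.1769]
 [0.5194 0.1862]
 [0.5232 0.1952]
 [0.5277 0.2038]
 [0.533  0.2119]] [0.59570599 0.25535035]
[[-0.0004  0.0097]
 [ 0.0005  0.0097]
 [ 0.0013  0.0096]
 [ 0.0022  0.0095]
 [ 0.003   0.0093]
 [ 0.0038  0.009 ]
 [ 0.0045  0.0086]
 [ 0.0053  0.0082]
 [ 0.006   0.0077]
 [ 0.0066  0.0071]
 [ 0.0072  0.0065]
 [ 0.0077  0.0059]
 [ 0.0082  0.0052]
 [ 0.0087  0.0044]
 [ 0.009   0.0037]
 [ 0.0093  0.0029]]
```

```bash
python3 -m handwheel '[[0.05,0,0.0097,0,-5],[0.05,0.0005,0.0097,0,-5],[0.05,0.0013,0.0096,0,-5],[0.05,0.0022,0.0095,0,-5],[0.05,0.003,0.0093,0,-5],[0.05,0.0038,0.009,0,-5],[0.05,0.0045,0.0086,0,-5],[0.05,0,0,0,0]]'
```

```text
clock: 6.22
ee_pos: [0.5275, 0.2085, 0.1751]
ee_rot: [179.6, -0.1, 152.7]
force: [-0.5, 0.9, 0.1]
gripper_width: 0.585
```

```bash
python3 -m handwheel '[[0.05,0.0058,0.0075,-0.001,-5],[0.05,0.0065,0.0072,-0.001,-5],[0.05,0.0071,0.0066,-0.001,-5],[0.05,0.0077,0.006,-0.001,-5],[0.05,0.0082,0.0052,-0.001,-5],[0.05,0.0087,0.0044,0,-5],[0.05,0.009,0.0037,0,-5],[0.05,0.0093,0.0029,0,-5],[0.05,0,0,0,0],[0.05,0,0,0,0]]';  python3 - <<'E'
from h import *
st=arm.get_state(); d=st['ee_pos'][:2]-[.624,.1475]; print(np.hypot(*d),np.degrees(np.arctan2(d[1],d[0])),st['force'])
s=snap('side','8')
b=cv2.imread('pics/side_8.png')[90:210,250:360]; cv2.imwrite('pics/z11.png',cv2.resize(b,None,fx=5,fy=5,interpolation=2))
E
```

```text
clock: 7.05
ee_pos: [0.5885, 0.2528, 0.1751]
ee_rot: [179.7, -0.1, 112.9]
force: [-0.2, 1.2, 0.2]
gripper_width: 0.588
0.11114362111570342 108.63970972272055 [-0.1811816   1.23547138  0.18366447]
```

View pics/z11.png

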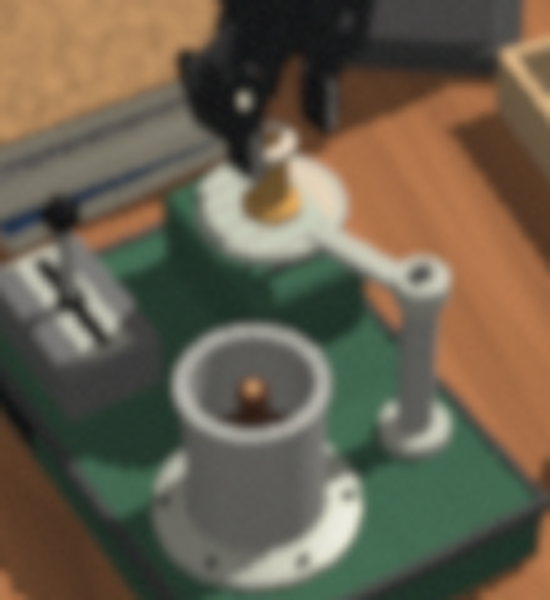

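The pot is open and the tube sits between the fingers. A bit more push for margin, then I'll lift and measure the pot and bobbin.

```bash
python3 -m handwheel '[[0.05,0.006,0.002,0,0],[0.05,0.004,0.001,0,0],[0.05,0,0,0,0],[0.05,0,0,0.03,0],[0.05,0,0,0.035,0],[0.05,0,0,0.035,0],[0.05,0,0,0,0]]';  python3 - <<'E'
from h import *
s=snap('side','9'); t=snap('top','9'); np.save('/tmp/top9.npy',t,allow_pickle=True); np.save('/tmp/side9.npy',s,allow_pickle=True)
a=cv2.imread('pics/top_9.png')[150:250,230:330]
b=cv2.imread('pics/side_9.png')[115:215,265:365]; cv2.imwrite('pics/z12.png',np.hstack([cv2.resize(x,None,fx=4,fy=4,interpolation=2) for x in(a,b)]))
E
```

```text
clock: 7.68
ee_pos: [0.5962, 0.2545, 0.2777]
ee_rot: [-180.0, -0.1, 113.7]
force: [0.6, 0.8, 0.2]
gripper_width: 0.586
```

View pics/z12.png

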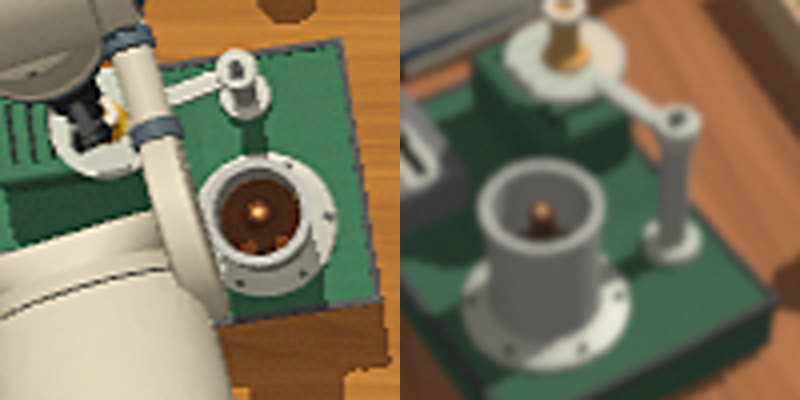

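```bash
python3 - <<'E'
from h import *
T=np.load('/tmp/top9.npy',allow_pickle=True).item();S=np.load('/tmp/side9.npy',allow_pickle=True).item()
print('rim side',ray(S,300.25,166.5,.168)); 
g=(230+259/4-.4,150+211/4-.4); gs=(265+(542-400)/4-.4,115+211/4-.4)
print('grip top',ray(T,*g,.163),ray(S,*gs,.163),tri(T,g,S,gs))
print('hub',ray(T,230+237/4-.4,150+67/4-.4,.195), ray(S,265+279/4-.4,115+121/4-.4,.195))
# rim by ellipse: bright ring top, side
for n,s,bx in(('S',S,(280,150,322,190)),('T',T,(275,185,320,230))):
    w=cloud(s);z=w[...,2];m=np.zeros(z.shape,bool);m[bx[1]:bx[3],bx[0]:bx[2]]=1
    r=m&(abs(z-.168)<.006); P=w[r]; 
    A=np.c_[2*P[:,:2],np.ones(len(P))]; x=np.linalg.lstsq(A,(P[:,:2]**2).sum(1),rcond=None)[0]; print(n,len(P),x[:2],np.sqrt(x[2]+x[0]**2+x[1]**2))
    c=max(cv2.findContours((m&(z>.150)).astype(np.uint8),0,1)[0],key=len); 
    Q=np.array([ray(s,*p[0],.168)[:2] for p in c]); A=np.c_[2*Q,np.ones(len(Q))]; x=np.linalg.lstsq(A,(Q**2).sum(1),rcond=None)[0]; print(n,'contour',x[:2],np.sqrt(x[2]+x[0]**2+x[1]**2))
E
```

```text
rim side [0.51562554 0.1286169  0.168     ]
grip top [0.51582931 0.13104784 0.163     ] [0.51569956 0.13018878 0.163     ] (array([0.51598751, 0.13108655, 0.16196608]), [np.float64(5.103157360570673e-05), np.float64(5.103157360560925e-05)])
hub [0.62444671 0.14758895 0.195     ] [0.6232354  0.14254397 0.195     ]
S 268 [0.51553977 0.13093227] 0.03755470856545664
S contour [0.5137921  0.12635608] 0.0446390888981623
T 192 [0.51493999 0.13246269] 0.03688218252032927
T contour [0.499796  0.1503058] 0.05302567537793674
```

The pot/bobbin axis is (0.516,0.131). The grip's triangulated z of 0.162 fits the expected 0.163, and the hub minus 110 mm agrees.

```bash
python3 -m handwheel '[[0.03,-0.016,-0.025,0,0],[0.03,-0.016,-0.025,0,0],[0.03,-0.016,-0.025,0,0],[0.03,-0.016,-0.025,0,0],[0.03,-0.014,-0.022,0,0],[0.03,0,0,0,0],[0.03,0,0,-0.02,0],[0.03,0,0,0,0]]';  python3 - <<'E'
from h import *
st=arm.get_state(); print(st['q'].round(1),st['ee_pos'],st['gripper_width'])
s=snap('side','10'); w=cloud(s)
b=cv2.imread('pics/side_10.png')[100:200,255:355]; cv2.imwrite('pics/z13.png',cv2.resize(b,None,fx=5,fy=5,interpolation=2))
m=np.zeros(w.shape[:2],bool);m[120:165,280:320]=1
hsv=cv2.cvtColor(s['color'],cv2.COLOR_RGB2HSV); d=m&(hsv[...,2]<70)&(w[...,2]>.19)
for v in range(128,166,2):
    k=np.where(d[v])[0]
    if len(k): print(v,k.min(),k.max(),np.nanmedian(w[v,k],0).round(3))
E
```

```text
clock: 8.45
ee_pos: [0.5078, 0.1266, 0.2425]
ee_rot: [-179.0, -0.3, 114.0]
force: [-0.0, 0.6, -1.4]
gripper_width: 0.353
[  7.5  18.2  87.   -0.   75.9 -16.6] [0.50784255 0.1265928  0.24254481] 0.35287741428943076
128 280 304 [0.488 0.116 0.329]
130 280 304 [0.485 0.11  0.328]
132 282 304 [0.486 0.109 0.322]
134 283 303 [0.486 0.107 0.317]
136 286 292 [0.484 0.112 0.306]
138 286 292 [0.484 0.116 0.297]
140 287 292 [0.484 0.114 0.291]
142 289 295 [0.488 0.112 0.285]
144 292 292 [0.49  0.114 0.276]
```

View pics/z13.png

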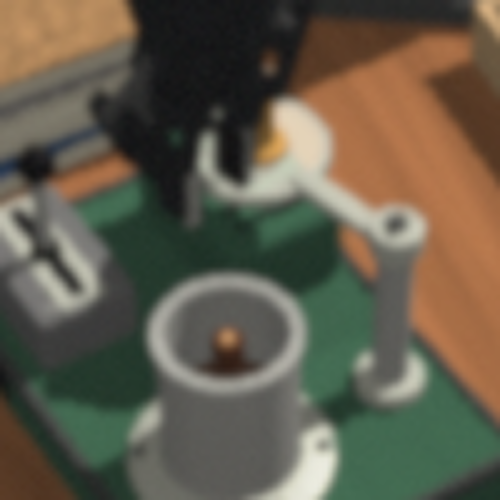

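```bash
python3 - <<'E'
from h import *
S=np.load('/tmp/side9.npy',allow_pickle=True).item()
for z in(.262,.268,.274,.28): print(z,ray(S,294,144,z).round(4),ray(S,301.6,136,z).round(4),ray(S,297.8,140,z).round(4))
E
python3 -m handwheel '[[0.03,0.006,0.003,0,0],[0.03,0.002,0.0015,0,0],[0.03,0,0,0,0],[0.03,0,0,0,0]]'
```

```text
0.262 [0.4997 0.1254 0.262 ] [0.5286 0.1448 0.262 ] [0.514 0.135 0.262]
0.268 [0.4976 0.1197 0.268 ] [0.5263 0.1389 0.268 ] [0.5118 0.1292 0.268 ]
0.274 [0.4955 0.1139 0.274 ] [0.524 0.133 0.274] [0.5096 0.1234 0.274 ]
0.28 [0.4935 0.1082 0.28  ] [0.5217 0.1271 0.28  ] [0.5074 0.1175 0.28  ]
clock: 8.83
ee_pos: [0.5192, 0.1333, 0.2454]
ee_rot: [-179.1, -0.3, 114.1]
force: [0.3, -1.3, -0.3]
gripper_width: 0.346
```

```bash
python3 -m handwheel '[[0.03,-0.003,-0.002,-0.015,0],[0.03,0,0,-0.02,0],[0.03,0,0,-0.02,0],[0.03,0,0,-0.008,0],[0.03,0,0,0,0],[0.03,0,0,0,0]]'; python3 - <<'E'
from h import *
s=snap('side','11'); t=snap('top','11')
a=cv2.imread('pics/top_11.png')[150:250,240:340]
b=cv2.imread('pics/side_11.png')[100:200,255:355]; cv2.imwrite('pics/z14.png',np.hstack([cv2.resize(x,None,fx=4,fy=4,interpolation=2) for x in(a,b)]))
st=arm.get_state(); print(st['ee_pos'],st['force'])
E
```

```text
clock: 9.33
ee_pos: [0.5187, 0.133, 0.1831]
ee_rot: [-179.5, -0.2, 114.3]
force: [0.3, 0.2, 0.1]
gripper_width: 0.354
[0.51909231 0.13301269 0.18360621] [ 0.10884173 -0.02378183  0.24356273]
```

View pics/z14.png

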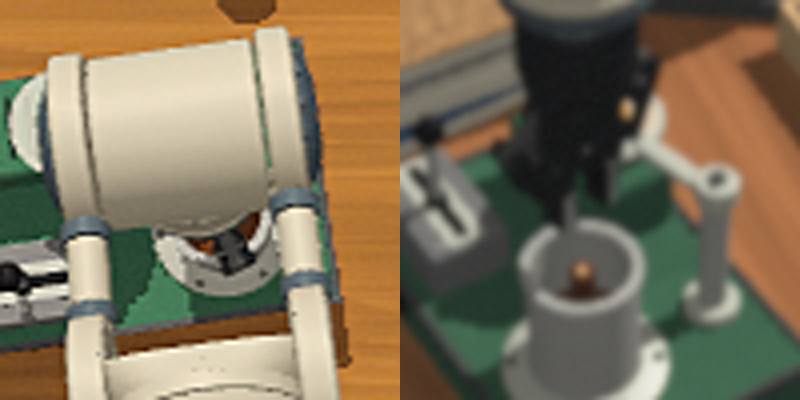

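```bash
python3 - <<'E'
from h import *
S=np.load('/tmp/side9.npy',allow_pickle=True).item()
for z in(.205,.211,.217): print(z,ray(S,301.2,151.8,z).round(4))
E
python3 -m handwheel '[[0.03,-0.003,-0.002,-0.01,0],[0.03,0,0,-0.015,0],[0.03,0,0,-0.01,0],[0.03,0,0,0,0]]'; python3 - <<'E'
from h import *
s=snap('side','12')
b=cv2.imread('pics/side_12.png')[120:200,265:345]; cv2.imwrite('pics/z15.png',cv2.resize(b,None,fx=6,fy=6,interpolation=2))
st=arm.get_state(); print(st['ee_pos'],st['force'])
E
```

```text
0.205 [0.5261 0.145  0.205 ]
0.211 [0.524  0.1395 0.211 ]
0.217 [0.5219 0.134  0.217 ]
clock: 9.77
ee_pos: [0.5189, 0.1315, 0.1518]
ee_rot: [-179.9, -0.0, 114.3]
force: [-1.3, -0.6, -0.2]
gripper_width: 0.35
[0.5193466  0.13155336 0.15257987] [0.10461347 0.23769888 0.80080678]
```

View pics/z15.png

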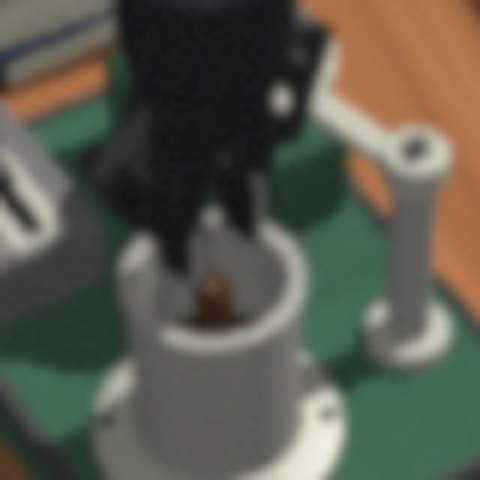

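```bash
python3 -m handwheel '[[0.03,-0.005,-0.0005,-0.008,0],[0.03,-0.001,0,-0.01,0],[0.03,0,0,-0.01,0],[0.03,0,0,-0.008,0],[0.03,0,0,0,0]]'; python3 - <<'E'
from h import *
s=snap('side','13')
b=cv2.imread('pics/side_13.png')[120:200,265:345]; cv2.imwrite('pics/z16.png',cv2.resize(b,None,fx=6,fy=6,interpolation=2))
st=arm.get_state(); print(st['ee_pos'],st['force'])
E
```

```text
clock: 10.23
ee_pos: [0.5139, 0.1313, 0.1159]
ee_rot: [179.8, 0.0, 114.3]
force: [-0.9, 0.1, 0.6]
gripper_width: 0.35
[0.51408436 0.1313018  0.11654294] [-0.78555099 -0.07637784  0.25174111]
```

View pics/z16.png

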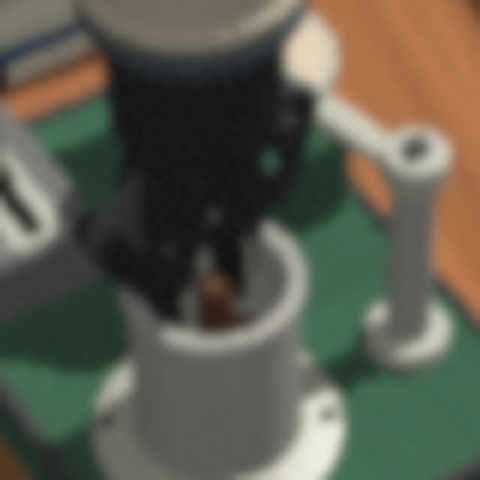

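```bash
python3 -m handwheel '[[0.03,0.0015,0,-0.005,0],[0.03,0,0,0,0]]'; python3 -m handwheel '[[0.012,0,0,0,0],[0.0,0,0,0,0],[0.0,0,0,0,0],[0.0,0,0,0,0],[0.0,0,0,0,0],[0.0,0,0,0,0]]' 40
```

```text
clock: 10.45
ee_pos: [0.516, 0.1314, 0.1115]
ee_rot: [179.7, 0.1, 114.3]
force: [-0.3, -0.8, -0.5]
gripper_width: 0.353
clock: 10.95
ee_pos: [0.5168, 0.1315, 0.1124]
ee_rot: [179.7, 0.1, 114.3]
force: [-0.5, 0.2, -0.3]
gripper_width: 0.192
```

The jaws stopped at 16–17 mm on the 18 mm grip, so it's held. Lifting straight up.

```bash
python3 -m handwheel '[[0,0,0,0.006,0],[0,0,0,0.01,0],[0,0,0,0.012,0],[0,0,0,0.012,0],[0,0,0,0,0]]'; python3 -c "
from h import *
st=arm.get_state(); print(st['ee_pos'],st['force'],st['gripper_width'])"
```

```text
clock: 11.37
ee_pos: [0.5164, 0.1314, 0.1563]
ee_rot: [179.7, 0.1, 114.3]
force: [1.3, -0.6, -0.0]
gripper_width: 0.191
[0.51643161 0.13140673 0.15631832] [ 1.30085395 -0.58214806 -0.04120416] 0.1906906430376313
```

```bash
python3 -m handwheel '[[0,0,0,0.015,0],[0,0,0,0.018,0],[0,0,0,0.02,0],[0,0,0,0.02,0],[0,0,0,0.02,0],[0,0,0,0.02,0],[0,0,0,0.01,0],[0,0,0,0,0],[0,0,0,0,0]]'; python3 - <<'E'
from h import *
s=snap('side','14')
b=cv2.imread('pics/side_14.png')[80:200,245:345]; cv2.imwrite('pics/z17.png',cv2.resize(b,None,fx=5,fy=5,interpolation=2))
st=arm.get_state(); print(st['ee_pos'],st['force'],st['gripper_width'])
E
```

```text
clock: 12.12
ee_pos: [0.5151, 0.1312, 0.2868]
ee_rot: [179.6, 0.1, 114.3]
force: [-0.6, 0.5, -1.6]
gripper_width: 0.197
[0.51501847 0.13122256 0.28655838] [ 0.6892506   0.12295432 -0.32000693] 0.1946877691683695
```

View pics/z17.png

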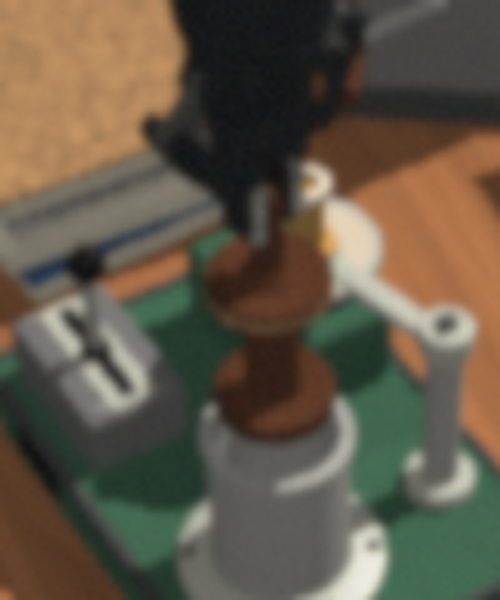

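```bash
python3 -m handwheel '[[0,0,0,0.012,0],[0,0,0,0.012,0],[0,0,-0.01,0.006,0],[0,0,-0.018,0,0],[0.0,0.001,-0.025,0,0],[0,0.001,-0.025,0,0],[0,0.001,-0.025,0,0],[0,0.001,-0.025,0,0],[0,0.001,-0.025,0,0],[0,0.001,-0.025,0,0],[0,0.001,-0.025,0,0],[0,0.001,-0.025,0,0],[0,0.001,-0.025,0,0],[0,0.001,-0.025,0,0],[0,0.001,-0.025,0,0],[0,0,-0.02,0,0],[0,0,-0.012,0,0],[0,0,-0.006,0,0],[0,0,0,0,0],[0,0,0,0,0]]'
```

```text
clock: 13.83
ee_pos: [0.5131, -0.2327, 0.2972]
ee_rot: [-179.0, -0.8, 114.3]
force: [0.2, -0.1, -1.6]
gripper_width: 0.191
```

```bash
python3 -m handwheel '[[0,0.006,-0.007,0,0],[0,0.005,-0.006,0,0],[0,0,0,-0.02,0],[0,0,0,-0.025,0],[0,0,0,-0.02,0],[0,0,0,0,0],[0,0,0,0,0]]'; python3 - <<'E'
from h import *
s=snap('side','15');t=snap('top','15'); w=cloud(s)
a=cv2.imread('pics/top_15.png')[140:250,360:480]
b=cv2.imread('pics/side_15.png')[200:380,300:460]; cv2.imwrite('pics/z18.png',np.hstack([cv2.resize(a,(400,367),interpolation=2),cv2.resize(b,(400,450),interpolation=2)[:367]]))
cv2.imwrite('pics/z19.png',cv2.resize(b,None,fx=3.3,fy=3.3,interpolation=2))
E
```

```text
clock: 14.42
ee_pos: [0.529, -0.2438, 0.2319]
ee_rot: [-179.2, -0.6, 114.7]
force: [-0.2, -0.8, -0.2]
gripper_width: 0.193
```

View pics/z19.png

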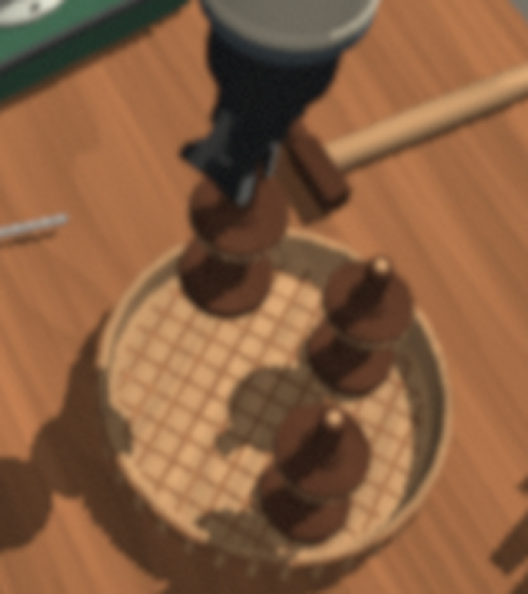

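View pics/z18.png

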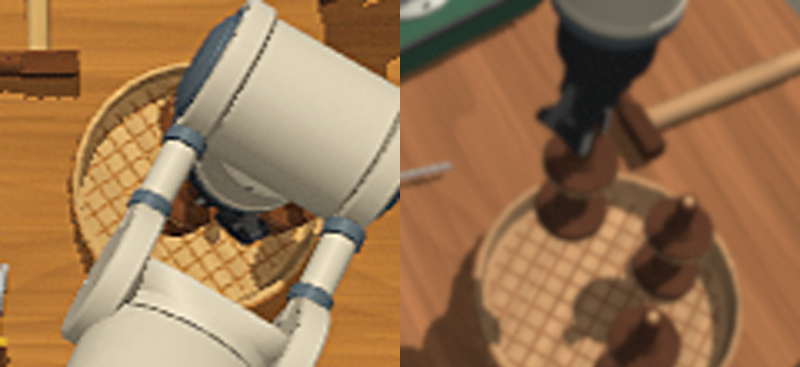

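```bash
python3 - <<'E'
from h import *
S=np.load('/tmp/side9.npy',allow_pickle=True).item()
print(ray(S,368.8,283,.15),proj(S,[.527,-.244,.006]),proj(S,[.554,-.285,.006]))
E
python3 -m handwheel '[[0,-0.001,0,-0.025,0],[0,0,0,-0.025,0],[0,0,0,-0.02,0],[0,0,0,-0.015,0],[0,0,0,-0.01,0],[0,0,0,0,0],[0,0,0,0,0]]'
```

```text
[ 0.52710288 -0.24846342  0.15      ] (np.float64(362.5682406714481), np.float64(308.8867953361522)) (np.float64(379.8804731172198), np.float64(318.9650094108956))
clock: 15.1
ee_pos: [0.5344, -0.2467, 0.1441]
ee_rot: [-179.8, 0.2, 114.8]
force: [0.6, -0.1, -1.5]
gripper_width: 0.194
```

```bash
python3 -m handwheel '[[0,-0.006,0.001,-0.008,0],[0,-0.003,0,-0.01,0],[0,-0.001,0,-0.008,0],[0,0,0,-0.005,0],[0,0,0,0,0],[0,0,0,0,0]]'; python3 - <<'E'
from h import *
s=snap('side','16')
b=cv2.imread('pics/side_16.png')[200:380,300:460]
cv2.imwrite('pics/z20.png',cv2.resize(b,None,fx=3.3,fy=3.3,interpolation=2))
f=[arm.get_state()['force']]; print(f)
E
```

```text
clock: 15.6
ee_pos: [0.5257, -0.247, 0.1157]
ee_rot: [179.9, 0.6, 114.8]
force: [0.2, -0.2, -0.3]
gripper_width: 0.189
[array([ 0.30245141,  0.25682345, -0.66793164])]
```

View pics/z20.png

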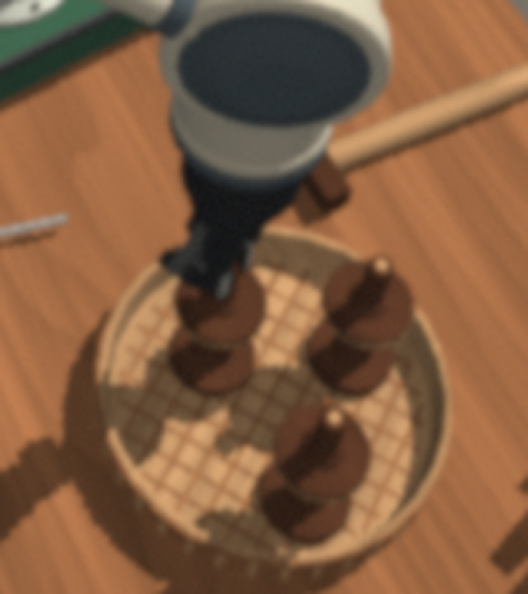

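```bash
python3 -m handwheel '[[0,0,0,-0.005,0],[0,0,0,-0.004,0],[0,0,0,0,0]]';python3 -m handwheel '[[0,0,0,-0.003,0],[0,0,0,0,0]]';python3 -m handwheel '[[0,0,0,-0.002,0],[0,0,0,0,0]]'
```

```text
clock: 15.9
ee_pos: [0.5265, -0.2474, 0.1069]
ee_rot: [179.9, 0.7, 114.8]
force: [0.7, 1.1, -0.8]
gripper_width: 0.194
clock: 16.07
ee_pos: [0.5266, -0.2474, 0.1035]
ee_rot: [179.9, 0.6, 114.8]
force: [-0.6, 0.5, -0.5]
gripper_width: 0.195
clock: 16.23
ee_pos: [0.5266, -0.2474, 0.1013]
ee_rot: [179.9, 0.6, 114.8]
force: [0.3, 1.0, 0.5]
gripper_width: 0.191
```

```bash
python3 -m handwheel '[[0,0,0,-0.002,0],[0,0,0,0,0]]';python3 -m handwheel '[[0,0,0,-0.0015,0],[0,0,0,0,0]]'
```

```text
clock: 16.4
ee_pos: [0.5276, -0.248, 0.0998]
ee_rot: [179.8, 0.8, 114.8]
force: [0.2, -0.9, -1.0]
gripper_width: 0.192
clock: 16.57
ee_pos: [0.529, -0.2492, 0.0999]
ee_rot: [179.7, 1.0, 114.8]
force: [-0.5, 1.0, -1.5]
gripper_width: 0.19
```

```bash
python3 -m handwheel '[[0,0,0,-0.002,0],[0,0,0,0,0],[0,0,0,0,0]]'; python3 - <<'E'
from h import *
s=snap('side','17')
b=cv2.imread('pics/side_17.png')[250:340,330:440]
cv2.imwrite('pics/z21.png',cv2.resize(b,None,fx=6,fy=6,interpolation=2))
st=arm.get_state();print(st['ee_pos'],st['force'],st['torque'])
E
```

```text
clock: 16.82
ee_pos: [0.5312, -0.251, 0.1002]
ee_rot: [179.5, 1.3, 114.8]
force: [-0.2, 0.1, -1.5]
gripper_width: 0.195
[ 0.53114195 -0.25089874  0.10008968] [ 1.37479654 -1.01667619  4.58776599] [-0.11231962 -0.12322946  0.02534475]
```

View pics/z21.png

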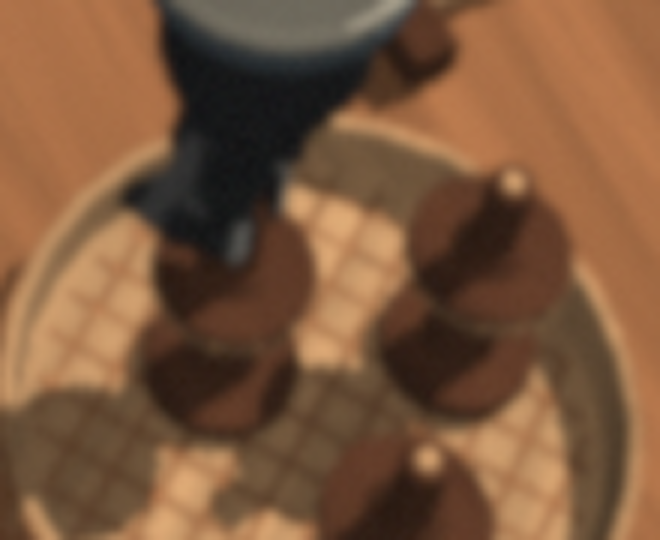

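There's contact: z has stopped at 0.100 as predicted and Fz reads about +4.6 N. Releasing gently, then straight up.

```bash
python3 -m handwheel '[[0.019,0,0,0.001,0],[0.022,0,0,0,0],[0.026,0,0,0,0],[0.03,0,0,0,0],[0.034,0,0,0,0],[0.034,0,0,0,0]]'; python3 -m handwheel '[[0.034,0,0,0.008,0],[0.034,0,0,0.012,0],[0.034,0,0,0.02,0],[0.034,0,0,0.03,0],[0.034,0,0,0.035,0],[0.034,0,0,0.035,0],[0.034,0,0,0.03,0],[0.034,0,0,0,0]]'; python3 - <<'E'
from h import *
s=snap('side','18'); w=cloud(s)
b=cv2.imread('pics/side_18.png')[200:380,300:460]
cv2.imwrite('pics/z22.png',cv2.resize(b,None,fx=3.3,fy=3.3,interpolation=2))
E
```

```text
clock: 17.37
ee_pos: [0.5305, -0.2504, 0.1002]
ee_rot: [179.6, 1.2, 114.8]
force: [0.4, -0.3, 0.8]
gripper_width: 0.397
clock: 18.03
ee_pos: [0.5274, -0.2485, 0.2799]
ee_rot: [179.7, 1.0, 114.8]
force: [0.8, -0.1, -0.3]
gripper_width: 0.397
```

View pics/z22.png

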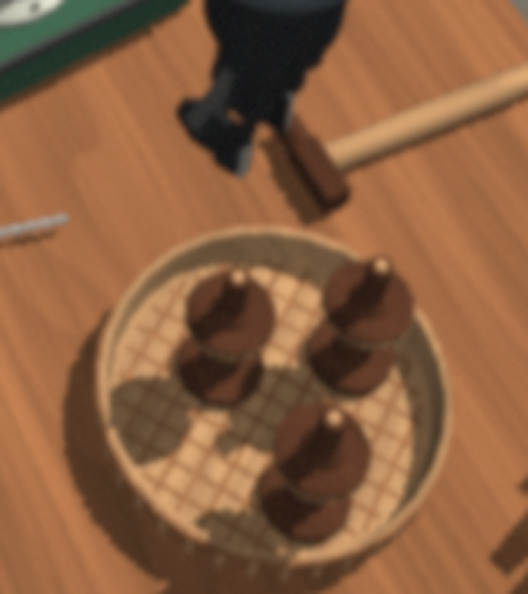

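The bobbin stands upright in the free half of the tray. Its grip top is at about pixel (372,284) in the side view, and the other empties haven't moved. Next I'll measure the guide tube.

```bash
python3 - <<'E'
from h import *
s=snap('side','19'); t=snap('top','19')
a=cv2.imread('pics/top_19.png')[140:240,210:335]
b=cv2.imread('pics/side_19.png')[90:200,240:360]; cv2.imwrite('pics/z23.png',np.hstack([cv2.resize(x,None,fx=3.2,fy=3.2,interpolation=2)[:320] for x in(a,b)]))
np.save('/tmp/top19.npy',t,allow_pickle=True)
E
```

```text
(no output)
```

View pics/z23.png

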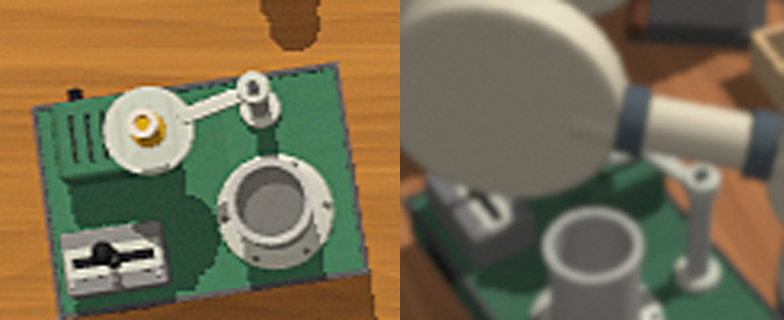

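```bash
python3 - <<'E'
from h import *
T=np.load('/tmp/top19.npy',allow_pickle=True).item()
p=ray(T,255.3,178.4,.227); h=ray(T,210+253/3.2-.3,140+88/3.2-.3,.195); k=ray(T,210+104/3.2-.3,140+254/3.2-.3,.171)
pv=np.array([.6245,.1475]); d=p[:2]-pv; a=np.degrees(np.arctan2(d[1],d[0])); print(p,h,'knob',k,'r',np.hypot(*d),'ang',a,'q deg',188.5-a)
th=np.radians(a+5*np.arange(18)); P=pv+.1105*np.c_[np.cos(th),np.sin(th)]; print(P[[0,-1]],np.diff(P,axis=0).round(4).tolist())
E
```

```text
[0.58136036 0.24657431 0.227     ] [0.62177862 0.14782967 0.195     ] knob [0.4620314  0.29208305 0.171     ] r 0.1080590025565724 ang 113.52961256807073 q deg 74.97038743192927
[[0.58038586 0.24881235]
 [0.51972837 0.11238368]] [[-0.0087, -0.0042], [-0.0083, -0.005], [-0.0078, -0.0057], [-0.0073, -0.0063], [-0.0067, -0.0069], [-0.0061, -0.0075], [-0.0054, -0.008], [-0.0047, -0.0084], [-0.0039, -0.0088], [-0.0031, -0.0091], [-0.0023, -0.0094], [-0.0015, -0.0095], [-0.0007, -0.0096], [0.0002, -0.0096], [0.001, -0.0096], [0.0018, -0.0095], [0.0027, -0.0093]]
```

```bash
python3 -m handwheel '[[0.05,0,0.015,0,0],[0.05,0.003,0.025,0,0],[0.05,0.003,0.03,0,0],[0.05,0.003,0.03,0,0],[0.05,0.003,0.03,0,0],[0.05,0.003,0.03,0,0],[0.05,0.003,0.03,0,0],[0.05,0.003,0.03,0,0],[0.05,0.003,0.03,0,0],[0.05,0.003,0.03,0,0],[0.05,0.003,0.03,0,0],[0.05,0.003,0.03,0,0],[0.05,0.003,0.03,0,0],[0.05,0.003,0.03,0,0],[0.05,0.003,0.03,0,0],[0.05,0.003,0.03,0,0],[0.05,0.003,0.02,0,0],[0.05,0,0.01,0,0],[0.05,0,0,0,0],[0.05,0,0,0,0]]'
```

```text
clock: 19.85
ee_pos: [0.5493, 0.2767, 0.2442]
ee_rot: [-177.4, -0.7, 114.8]
force: [0.3, -0.4, 0.4]
gripper_width: 0.588
```

```bash
python3 -m handwheel '[[0.05,0.012,-0.011,0,0],[0.05,0.012,-0.01,0,0],[0.05,0.006,-0.006,0,0],[0.05,0,0,0,0],[0.05,0,0,0,0]]'
```

```text
clock: 20.27
ee_pos: [0.5806, 0.2427, 0.243]
ee_rot: [-177.2, -0.7, 114.6]
force: [-0.2, 1.1, 0.7]
gripper_width: 0.588
```

```bash
python3 -m handwheel '[[0.05,0.0,0.004,-0.01,0],[0.05,0,0,-0.01,0],[0.05,0,0,0,0],[0.05,0,0,0,0]]'; python3 - <<'E'
from h import *
s=snap('side','20')
b=cv2.imread('pics/side_20.png')[70:190,240:350]; cv2.imwrite('pics/z24.png',cv2.resize(b,None,fx=5,fy=5,interpolation=2))
E
```

```text
clock: 20.6
ee_pos: [0.5802, 0.2462, 0.2208]
ee_rot: [-177.1, -0.7, 114.4]
force: [0.3, -0.0, 0.4]
gripper_width: 0.59
```

View pics/z24.png

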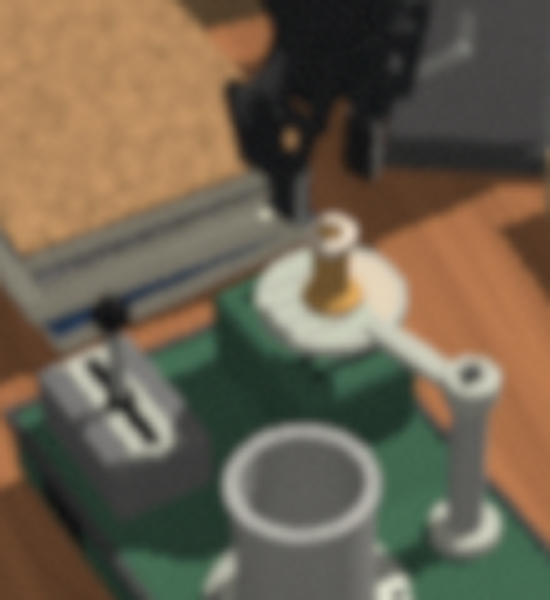

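The fingertips at zoomed (290,215) and (365,170) bracket the tube at (338,228). Lowering.

```bash
python3 -m handwheel '[[0.05,0.0,0,-0.015,0],[0.05,0,0,-0.015,0],[0.05,0,0,-0.013,0],[0.05,0,0,0,0],[0.05,0,0,0,0]]'; python3 - <<'E'
from h import *
s=snap('side','21')
b=cv2.imread('pics/side_21.png')[70:190,240:350]; cv2.imwrite('pics/z25.png',cv2.resize(b,None,fx=5,fy=5,interpolation=2))
st=arm.get_state(); print(st['ee_pos'],st['force'])
E
```

```text
clock: 21.07
ee_pos: [0.5798, 0.2478, 0.1776]
ee_rot: [-177.2, -0.7, 114.6]
force: [0.1, -0.3, 0.6]
gripper_width: 0.589
[0.57969891 0.24775394 0.17765413] [0.20208848 0.19489929 0.35918809]
```

View pics/z25.png

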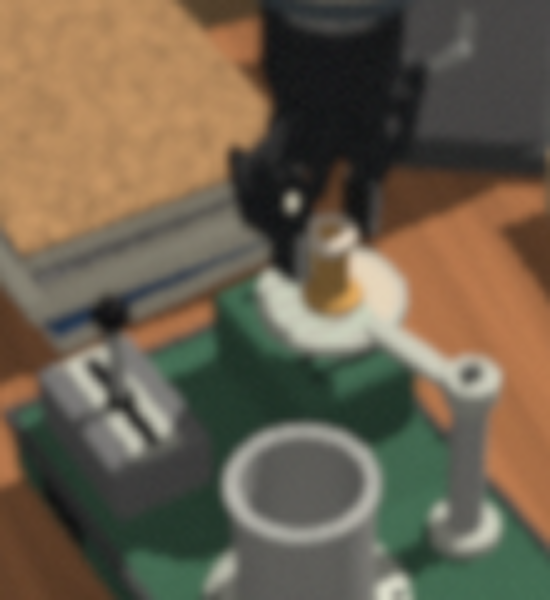

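```bash
python3 -m handwheel '[[0.05,-0.0087,-0.0042,0,5],[0.05,-0.0083,-0.005,-0.001,5],[0.05,-0.0078,-0.0057,-0.001,5],[0.05,-0.0073,-0.0063,-0.001,5],[0.05,-0.0067,-0.0069,-0.001,5],[0.05,-0.0061,-0.0075,-0.001,5],[0.05,-0.0054,-0.008,-0.001,5],[0.05,0,0,0,0]]'; python3 - <<'E'
from h import *
st=arm.get_state(); d=st['ee_pos'][:2]-[.6245,.1475]; print(st['ee_pos'],np.hypot(*d),np.degrees(np.arctan2(d[1],d[0])),st['ee_rot'])
E
```

```text
clock: 21.78
ee_pos: [0.5321, 0.2051, 0.1796]
ee_rot: [-177.9, -0.3, 151.3]
force: [0.5, -0.1, -0.1]
gripper_width: 0.583
[0.53213808 0.20508853 0.17962456] 0.10884467064335962 148.05607080489247 [-177.90654244   -0.34741772  151.32140719]
```

```bash
python3 -m handwheel '[[0.05,-0.0054,-0.008,-0.001,5],[0.05,-0.0047,-0.0084,-0.001,5],[0.05,-0.0039,-0.0088,-0.001,5],[0.05,-0.0031,-0.0091,-0.001,5],[0.05,-0.0023,-0.0094,0,5],[0.05,-0.0015,-0.0095,0,5],[0.05,-0.0007,-0.0096,0,5],[0.05,0,0,0,0]]'; python3 - <<'E'
from h import *
st=arm.get_state(); d=st['ee_pos'][:2]-[.6245,.1475]; print(np.hypot(*d),np.degrees(np.arctan2(d[1],d[0])))
s=snap('side','22')
b=cv2.imread('pics/side_22.png')[70:190,250:360]; cv2.imwrite('pics/z26.png',cv2.resize(b,None,fx=5,fy=5,interpolation=2))
E
```

```text
clock: 22.45
ee_pos: [0.5162, 0.1446, 0.1829]
ee_rot: [-178.3, 0.3, -173.5]
force: [1.2, -0.2, -0.6]
gripper_width: 0.587
0.10831595970967053 -178.46969443710316
```

View pics/z26.png

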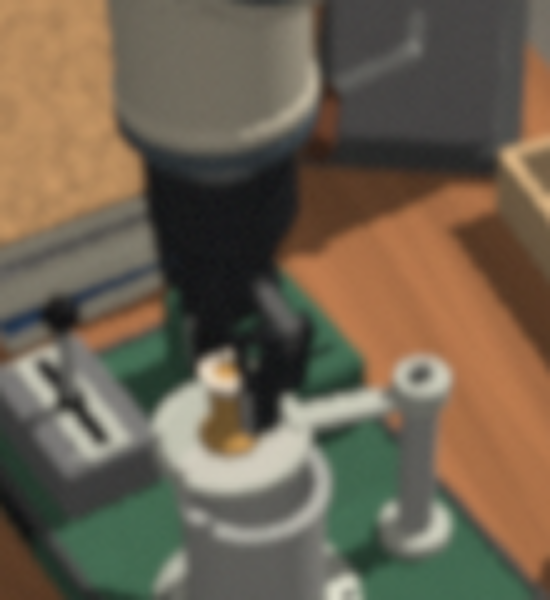

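```bash
python3 -m handwheel '[[0.05,-0.001,-0.006,-0.003,0],[0.05,0,-0.006,-0.001,0],[0.05,0,0,0,0]]'; python3 -m handwheel '[[0.05,0.001,-0.005,0,0],[0.05,0,0,0,0]]';python3 -m handwheel '[[0.05,0.001,-0.004,0,0],[0.05,0,0,0,0]]'
```

```text
clock: 22.75
ee_pos: [0.5166, 0.1341, 0.1797]
ee_rot: [-178.4, 0.5, -174.4]
force: [0.7, -0.4, 0.3]
gripper_width: 0.584
clock: 22.92
ee_pos: [0.5177, 0.1289, 0.1795]
ee_rot: [-178.4, 0.5, -174.6]
force: [0.4, -0.4, 0.2]
gripper_width: 0.583
clock: 23.08
ee_pos: [0.5188, 0.1246, 0.1794]
ee_rot: [-178.4, 0.4, -174.6]
force: [0.1, 0.1, 0.9]
gripper_width: 0.589
```

```bash
python3 -m handwheel '[[0.05,0,-0.004,0,0],[0.05,0,0,0,0]]';python3 -m handwheel '[[0.05,0,-0.004,0,0],[0.05,0,0,0,0]]'; python3 - <<'E'
from h import *
s=snap('side','23')
st=arm.get_state(); print(st['ee_pos'],st['force'])
b=cv2.imread('pics/side_23.png')[110:210,250:360]; cv2.imwrite('pics/z27.png',cv2.resize(b,None,fx=5,fy=5,interpolation=2))
E
```

```text
clock: 23.25
ee_pos: [0.5189, 0.1203, 0.1794]
ee_rot: [-178.4, 0.4, -174.6]
force: [-0.2, -0.2, -0.4]
gripper_width: 0.585
clock: 23.42
ee_pos: [0.519, 0.1159, 0.1795]
ee_rot: [-178.4, 0.5, -174.7]
force: [1.0, 0.0, 0.2]
gripper_width: 0.582
[0.51902751 0.11616334 0.17944466] [ 0.44316463 -0.31699209  0.72833603]
```

View pics/z27.png

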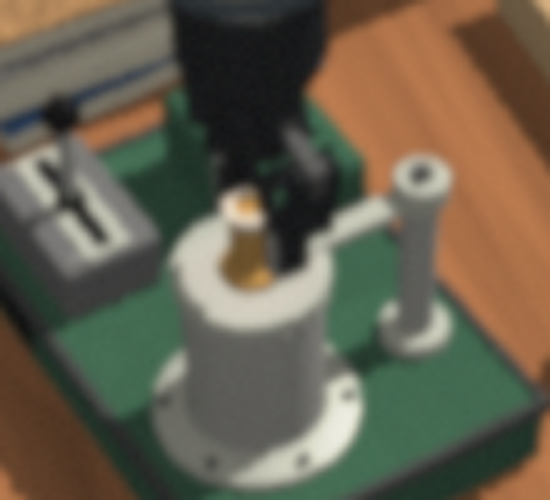

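```bash
python3 -m handwheel '[[0.05,0,-0.003,0,0],[0.05,0,0,0,0]]';python3 -m handwheel '[[0.05,0,-0.003,0,0],[0.05,0,0,0,0]]'; python3 -m handwheel '[[0.05,0,-0.002,0,0],[0.05,0,0,0,0]]'
```

```text
clock: 23.63
ee_pos: [0.5191, 0.1151, 0.1795]
ee_rot: [-178.7, 0.5, -174.7]
force: [-0.2, 5.0, -2.7]
gripper_width: 0.585
clock: 23.8
ee_pos: [0.519, 0.1155, 0.1794]
ee_rot: [-179.0, 0.6, -174.7]
force: [-0.0, 0.8, -0.6]
gripper_width: 0.587
clock: 23.97
ee_pos: [0.519, 0.1157, 0.1793]
ee_rot: [-179.2, 0.6, -174.7]
force: [0.2, 0.5, -0.1]
gripper_width: 0.588
```

The tube won't go further (y 0.1155, force peak 5 N), so it's at its stop. I'll centre the fingers and lift clear.

```bash
python3 -m handwheel '[[0.05,-0.001,0.006,0,0],[0.05,0,0.005,0,0],[0.05,0,0,0,0]]'; python3 -m handwheel '[[0.05,0,0,0.015,0],[0.05,0,0,0.025,0],[0.05,0,0,0.03,0],[0.05,0,0,0.03,0],[0.05,0,0,0,0],[0.05,-0.03,0,0.01,0],[0.05,-0.03,-0.03,0.01,0],[0.05,-0.03,-0.035,0.01,0],[0.05,-0.01,-0.035,0,0],[0.05,0,-0.035,0,0],[0.05,0,-0.03,0,0],[0.05,0,0,0,0],[0.05,0,0,0,0]]'; python3 - <<'E'
from h import *
s=snap('side','24'); t=snap('top','24'); np.save('/tmp/top24.npy',t,allow_pickle=True); np.save('/tmp/side24.npy',s,allow_pickle=True)
E
```

```text
clock: 24.22
ee_pos: [0.5179, 0.1275, 0.1793]
ee_rot: [-179.2, 0.6, -174.7]
force: [-0.3, -0.5, 0.5]
gripper_width: 0.584
clock: 25.3
ee_pos: [0.414, -0.0392, 0.3136]
ee_rot: [-178.9, 0.7, -174.3]
force: [0.5, 1.1, 0.2]
gripper_width: 0.582
```

View pics/side_24.png

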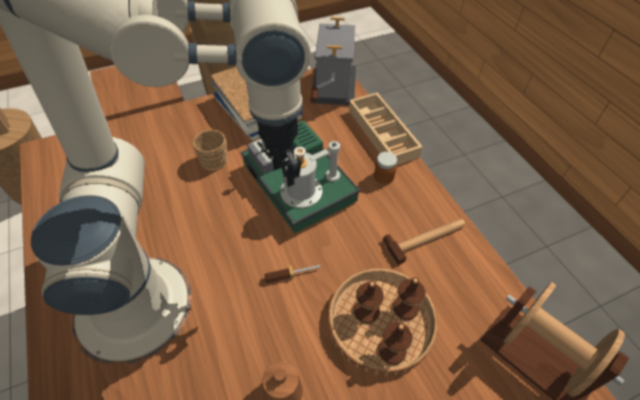

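View pics/top_24.png

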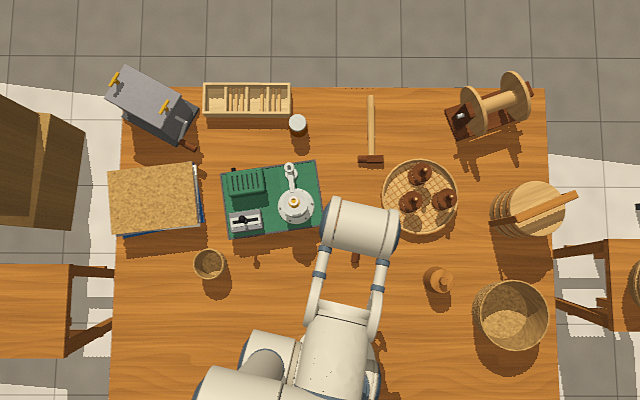

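```bash
python3 -m handwheel '[[0.05,-0.01,-0.03,0,0],[0.05,-0.01,-0.03,0,0],[0.05,0,-0.03,0,0],[0.05,0,0,0,0]]';python3 - <<'E'
from h import *
T=snap('top','25');S=snap('side','25')
P=[]
for s,n,bx in((T,'top',(285,195,302,212)),(S,'side',(290,140,310,175))):
    a=cv2.imread(f'pics/{n}_25.png'); P.append(a)
cv2.imwrite('pics/z28.png',np.hstack([cv2.resize(P[0][150:250,220:320],None,fx=4,fy=4,interpolation=2),cv2.resize(P[1][110:210,240:340],None,fx=4,fy=4,interpolation=2)]))
o=cv2.imread('pics/top_0.png');  d=cv2.absdiff(o,P[0]).max(2)>60; d=cv2.morphologyEx(d.astype(np.uint8),2,np.ones((2,2)))
n,l,st,c=cv2.connectedComponentsWithStats(d); print([(c[i].round().tolist(),int(st[i,4])) for i in range(1,n) if st[i,4]>6])
print('pred tube@q0',proj(T,[.516,.131,.227]),proj(S,[.516,.131,.227]),'knob up',proj(T,[.463,.291,.171]))
E
```

```text
clock: 25.73
ee_pos: [0.3949, -0.1262, 0.3131]
ee_rot: [-179.0, 0.7, -173.6]
force: [-0.3, 0.5, -1.2]
gripper_width: 0.582
[([294.0, 186.0], 12), ([380.0, 310.0], 11564), ([294.0, 203.0], 50), ([242.0, 221.0], 45), ([230.0, 222.0], 41), ([257.0, 264.0], 50), ([245.0, 263.0], 50), ([126.0, 354.0], 8521), ([85.0, 293.0], 8), ([93.0, 295.0], 54), ([91.0, 316.0], 10), ([260.0, 364.0], 5642), ([298.0, 352.0], 8), ([311.0, 363.0], 121), ([93.0, 371.0], 135)]
pred tube@q0 (np.float64(293.3197607118921), np.float64(200.06433106854882)) (np.float64(299.47439171554754), np.float64(150.4935622321339)) knob up (np.float64(242.5555386969096), np.float64(218.76525609978813))
```

View pics/z28.png

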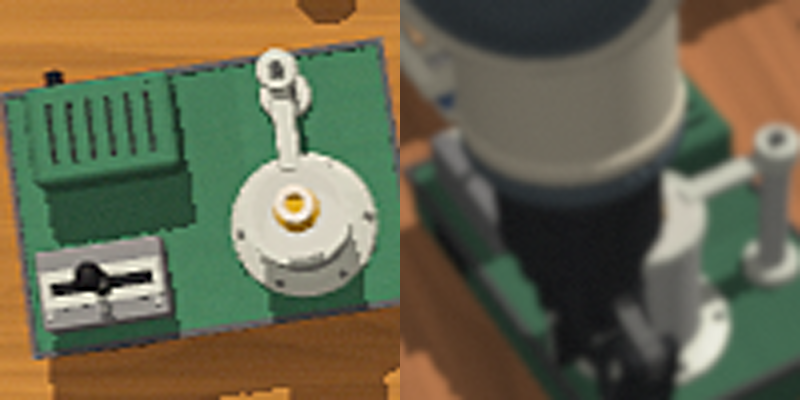

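Top view: the tube is at (294,201.5), against (293.3,200.1) predicted at the stop. The knob is at (243,219), against (242.6,218.8) predicted upright. The before/after image difference shows no change at the empties, jar, mallet or cup. The robot is clear, so I'll hand in.

```bash
python3 -c "
from h import *
print(arm.get_state()['clock']); print(arm.sign_off())"
```

```text
25.8333
the job is handed in; nothing more can be done
None
```

The job is done and handed in at 25.8 s of the 72 s allowed, in the order asked:
- **Switch:** I moved the lever to centre off first.
- **Guide arm and bobbin:** I swung the guide arm clear to about 1.3 rad and lifted the bobbin straight up out of the pot. I then lowered it into the free half of the tray until it touched and released it.
- **Guide arm back:** I swung it back until it would go no further.

**Last checks**
- The knob is within 1 px of its upright position.
- The tube is within 2 px of its position over the pot, and it stopped moving with a force peak of 5 N.
- The bobbin stands upright. A before/after comparison of the top view shows no change at the other empties, jar, mallet or cup. The awl and forming block could only be checked by eye in the side view, where they look unmoved.

**What disagreed**
- **Fingertip height:** the fingertips measured about 30 mm higher than the reported TCP, more than the stated swing of the pads explains. My first try at the lever passed over the knob without touching it, and I worked to the measured offset after that.
- **Guide arm start:** the arm seemed to start about 6–8 mm off its stop, and it now sits closer to the pot's axis than it did then.
- **Tool tilt:** the tool leaned up to 3° during some moves, which did no visible harm.

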